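Turn the grooved strip over and square it against the fence

TASK

The grooved metal strip leans in the sloping stand with its grooves hidden against the stand. Take it out, turn it over, lower it gently onto the bench (do not let it slap down) so that it lies flat with its grooves facing up beside the fence's tall working face, then push it up until its whole long edge lies flush and parallel along that face, not sticking out past the fence's ends. Leave the oil bottle and ring gauge where they stand.

Things in the scene. Friction and masses are not known exactly. Their poses are not given: they have to be found in the camera images.
- strip_mid (a point): Centre of the loose bare-metal strip, a flat bar 170 x 66 x 12 mm. x along its length (170), y across its width (66), z through its thickness (12), pointing out of the grooved face (two grooves 10 mm wide, 4 mm deep, along the length, at y = -14 and +14 mm); the other face is plain.
- strip: The same strip and frame, 0.2 to 0.4 kg. At the start it leans in the stand 26 degrees from vertical, plain face out, grooved face on the arms and facing obliquely down, its -y long edge uppermost and free, to be pinched across the 12 mm at mid-length with the fingers lying along the strip; up to 8 mm off the stand's middle along x.
- stand: Fixed grey stand, base 190 x 73 x 8 mm, 80 mm high. Origin on the bench near the base's middle, x along the strip. Two arms 16 mm wide at x = -64 and +64 mm lean 26 degrees, tops towards +y; the strip rests on their -y side on 6 mm ledges with lips 10 mm high; its upper edge stands 4 mm past the arms' tops. Between the arms, 112 mm apart, it is open behind. Lift the strip out along the slope.
- fence: Fixed steel angle on the bench, 240 mm long along x, 22 mm high. Origin on the bench at mid-length in the plane of the tall working face, which looks to -y. Its 8 mm upright leg and flat leg with two screws reach to y = +24 mm; the stand is beyond. The strip belongs on the bare bench at -y: when home its centre is 33 mm from the face, 6 mm up.
- oil_bottle: Bystander: white oil bottle with a red spout, 46 mm diameter, 119 mm high; origin under its base.
- ring_gauge: Bystander: grey steel ring gauge lying flat, 54 mm diameter, 18 mm high; origin under its base.
Mind the look-alikes: they are no part of the job. There is more than one size of the strip; the job needs the larger.

How it is judged:
On the way, in this order (a step that is already met when the one before it is completed fails the run):
1. the strip is lifted well clear of the stand (height (world z) of strip_mid above 0.1 m), for 0.1 s.
2. the strip lies flat on the bench, grooves up (angle between strip_mid's own z axis and vertical below 0.06 rad and height (world z) of strip_mid below 0.0095 m), for 0.2 s.
At the end, for the whole second after the job is handed in: The strip lies flat on the bench, grooves up (within 0.06 rad), on the working side of the fence, gap under 3 mm (centre 30 to 36 mm from the face), parallel within 0.03 rad, centre within 37 mm of the fence's middle along it, at rest; bystanders within 20 mm of where they stood (all of step 2 and y of strip_mid in the frame of fence between -0.036 and -0.03 m and angle between the x axis of strip_mid and the x axis of fence, either way round below 0.03 rad and x of strip_mid in the frame of fence between -0.037 and 0.037 m and linear speed of strip below 0.02 m/s); the robot touches nothing.
It fails at once if the oil bottle is displaced by more than 20 mm (distance of oil_bottle from where it was at the start of the episode above 0.02 m).
It fails at once if the ring gauge is displaced by more than 20 mm (distance of ring_gauge from where it was at the start of the episode above 0.02 m).
It fails at once if the strip slaps down (turns faster than 12 rad/s) (angular speed of strip above 12 rad/s).
It also fails if it takes over 70 s, if anything falls off the work surface, if the arm or the gripper's body presses on something with over 40 N, if the wrist force passes 120 N, or if a joint passes its speed limit or range.

ROBOT

A 6-joint arm with a two-finger parallel gripper is mounted at the origin on the work surface; the furniture and walls round the work are solid. World frame = base frame: x ahead of the robot, y to its left, z up, the work surface at z = 0. Lengths are in m, angles in rad, forces in N, time in s.
With the tool pointing down it reaches from about 0.375 to 0.75 m from the base axis. Payload 9 kg.
Tool frame: the origin (TCP) lies midway between the tips of the shut fingers; the grasp point (between the pads) lies 19 mm behind it (ctrl.hold_point_z is the distance from the TCP to the grasp point, in m); z points along the fingers, y is the line along which they close (so a half turn about z gives the same grasp; the last joint's range is limited). The gripper opens to 85 mm and grips with 20 to 120 N. Pads are 22 mm wide; open, the fingers measure 114 mm over their backs; the gripper's body (76 mm by 85 mm) begins 54 mm behind the grasp point. The pads swing forward as they close: fully open they stand 13 mm farther back than shut.
Start: joints at [1.018, 0.104, 0.097, 1.564, 0, 1.353], TCP at [0.197, 0.567, 0.194] pointing down, gripper open.
Joint ranges: [-2.99, 2.99], [-0.84, 1.86], [-1.1, 1.16], [-1.84, 2.11], [-1.51, 1.56], [-3.14, 3.14]. Speed limits (rad/s): [2.22, 2.22, 2.57, 3.14, 3.14, 3.14].

INTERFACE

Orientations are given as a unit quaternion [x, y, z, w].
In Python, from station import ctrl gives the robot as it stands. The module is installed in compiled form; this text tells all that it offers.
- The arm moves only by the tool servo_tool, never from a script. Its argument "deltas" is a list of rows, each an object of numbers: "x", "y", "z": the shift along the tool's x, y, z in m; "yaw": the turn about the tool's z in rad; "claw": the gripper's target within -1 to 1 (fully open at 1, half-way at 0, shut at -1). A call has 1 to 12 rows; each row shifts and turns the commanded pose from where the row before left it, along the tool's axes as they then stand; what a row does not reach is not made up. A row lasts 1/8 s, in which the tool goes at most 62.5 mm and 10.7 degrees, less where a joint would pass 70% of its speed; a pose out of reach is approached as far as the arm can. A call is refused whole if a number of a shift passes 0.0625 or a number of a turn 0.188, either way. A call with a gripper value outside its range is refused whole. The fingers move at their own pace and stop on an object; "force" is the grip in N (left out, the last holds). Time passes only in rows, so rows that do not move let the fingers close. It gives the time, the measured TCP pose, the force, the opening and the grip force at its end, in the units of the state.
- ctrl.get_state(): the state, without advancing time (a new reading comes with each control period).
- ctrl.snapshot(name): name is "side" or "top" or "wrist"; returns a dict with "img" (400x640x3 uint8, red, green, blue), "vertical_fov" (degrees; the focal length in pixels is half the picture's height over the tangent of half this angle, whatever the lens; pixels are square), "cx", "cy" (the principal point, pixels), "k1" (the pictures are not rectified: a ray, as slopes to the right and down, at radius r is drawn at 1 + k1 r^2 times it, then the intrinsics apply), "T" (4x4, takes a point from camera to world coordinates). Camera axes: x right, y down, z forward; pixel columns grow to the right and rows downward; lengths in m; the calibration is good to about 2 mm. A picture is of the moment at which its call begins. There is no depth.
- ctrl.sign_off(): hands the job in; it is judged then, once.
The state is a dict: "time_s": time; "qpos": joint angles; "qvel": joint speeds; "effort": joint torques, N m; "position": TCP position; "ee_rot": TCP orientation; "contact_force": force on the tool from outside, world axes, zero at the start; "moment": the same for the moment, N m; "grip_width": finger opening in m; "finger_force": force on a finger pad.
Only numpy, scipy, OpenCV 4.12 (cv2) and the standard library are available. Lean on these libraries where they do the work, as an engineer would, in place of code of your own. Each camera call takes 0.05 s, during which the arm holds its last target. There are 200 camera calls.

## Working session

There is one attempt and no reset: what is moved stays moved. The work goes in short steps, Python scripts to look and compute and a tool call to move; the robot and the scene stay as the last step left them, time stands still between calls to the robot, and variables do not carry over. Pictures are saved under pics/ and viewed, at most 10 in all, crops included, and the job is handed in when it is done.

Besides the shell and the picture viewer there is one more tool, called after ">>>" by a JSON object that holds its "name" and its "arguments", one argument or row to a line. servo_tool: Moves the arm, as the interface text tells. Its arguments: {"type":"object","properties":{"deltas":{"type":"array","items":{"type":"object","properties":{"x":{"type":"number"},"y":{"type":"number"},"z":{"type":"number"},"yaw":{"type":"number"},"claw":{"type":"number"}}}},"force":{"type":"number"}},"required":["deltas"]}

```bash
mkdir -p pics; cat > h.py <<'E'
import numpy as np, cv2, pickle
from scipy.spatial.transform import Rotation as R
def snap(n,f):
    from station import ctrl
    s=ctrl.snapshot(n); cv2.imwrite(f'pics/{f}.png',s['img'][:,:,::-1]); pickle.dump(s,open(f'pics/{f}.pkl','wb')); return s
def load(f): return pickle.load(open(f'pics/{f}.pkl','rb'))
def K(s):
    h=s['img'].shape[0]; f=h/2/np.tan(np.radians(s['vertical_fov'])/2)
    return np.array([[f,0,s['cx']],[0,f,s['cy']],[0,0,1.]]), np.array([s['k1'],0,0,0,0.])
def proj(s,P):
    Ti=np.linalg.inv(s['T']); k,d=K(s); P=np.atleast_2d(P).astype(float)
    return cv2.projectPoints(P,cv2.Rodrigues(Ti[:3,:3])[0],Ti[:3,3].copy(),k,d)[0][:,0]
def onz(s,uv,z):
    k,d=K(s); uv=np.array(uv,float).reshape(-1,1,2)
    n=cv2.undistortPoints(uv,k,d)[:,0]; r=np.c_[n,np.ones(len(n))]@s['T'][:3,:3].T; o=s['T'][:3,3]
    z=np.broadcast_to(z,len(n)); return o+r*((z-o[2])/r[:,2])[:,None]
E
python3 - <<'E'
from h import *
import cv2
a=[snap(n,n+'0') for n in ('top','side')]
for s in a: print(s['vertical_fov'],s['k1'],s['T'].round(3).tolist())
from station import ctrl
print(ctrl.get_state(), ctrl.hold_point_z)
E
```

```text
49.672108641316555 -0.09472747954591723 [[-0.01, -0.993, 0.114, 0.301], [-1.0, 0.01, 0.0, -0.133], [-0.002, -0.114, -0.994, 1.04], [0.0, 0.0, 0.0, 1.0]]
50.88534635021074 -0.07227390607664756 [[0.958, -0.18, 0.223, 0.124], [-0.286, -0.653, 0.701, -0.95], [0.02, -0.735, -0.677, 0.844], [0.0, 0.0, 0.0, 1.0]]
{'time_s': 0.1, 'qpos': array([1.01828550e+00, 1.04627318e-01, 9.65574672e-02, 1.56390849e+00,
       1.22778387e-05, 1.35309071e+00]), 'qvel': array([-0.00125218, -0.00209226,  0.00286726,  0.00101945,  0.00131786,
        0.00200519]), 'effort': array([ 5.69671553e-03, -5.58204710e+01,  5.04721498e+01,  1.30429957e-02,
       -2.94428783e-04,  9.86563407e-06]), 'position': array([0.19695899, 0.56639242, 0.19351304]), 'ee_rot': array([ 1.66621804e-01,  9.86020702e-01, -5.45412945e-04, -2.27706137e-04]), 'contact_force': array([ 0.23113839,  0.4288475 , -0.11347322]), 'moment': array([-0.00132179,  0.03376041, -0.02535859]), 'finger_force': 0.0, 'grip_width': 0.0857097951090021} 0.0187
```

View pics/top0.png

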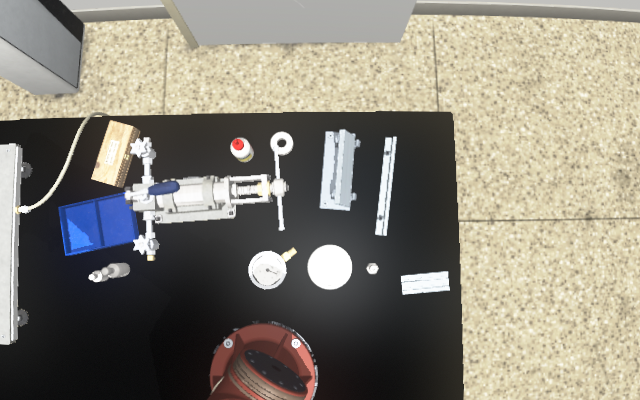

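View pics/side0.png

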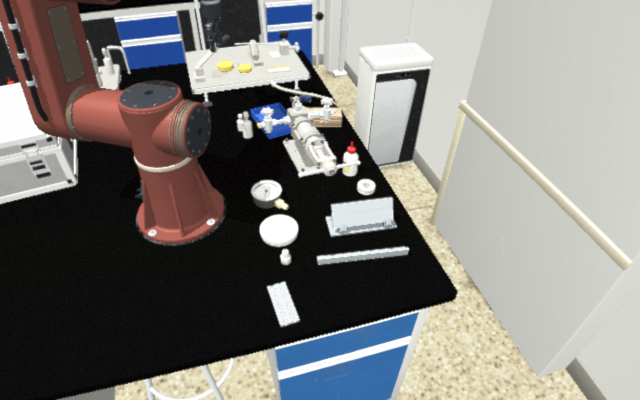

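Top view: the stand with the large strip is at (338,168), the fence at (387,185), the bottle at (241,148) and the ring at (282,143). Strip candidates are the one in the stand (338,168) and a short grooved bar lying loose at (425,283). The one in the stand is larger and leaning, so it fits. I'll confirm that in an enlarged crop.

```bash
python3 - <<'E'
from h import *
t=load('top0')['img'][115:245,305:410]; s=load('side0')['img'][185:275,305:425]
a=cv2.resize(t,None,fx=4.4,fy=4.4,interpolation=cv2.INTER_CUBIC); 
cv2.imwrite('pics/c1.png',a[:,:,::-1])
cv2.imwrite('pics/c2.png',cv2.resize(s,None,fx=6.5,fy=6.5,interpolation=cv2.INTER_CUBIC)[:,:,::-1])
E
```

```text
(no output)
```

View pics/c1.png

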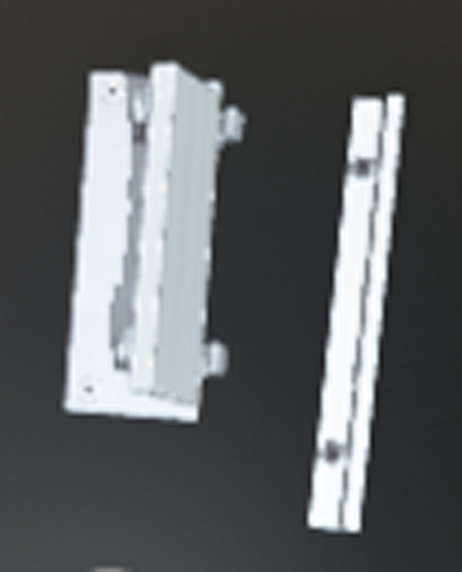

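View pics/c2.png

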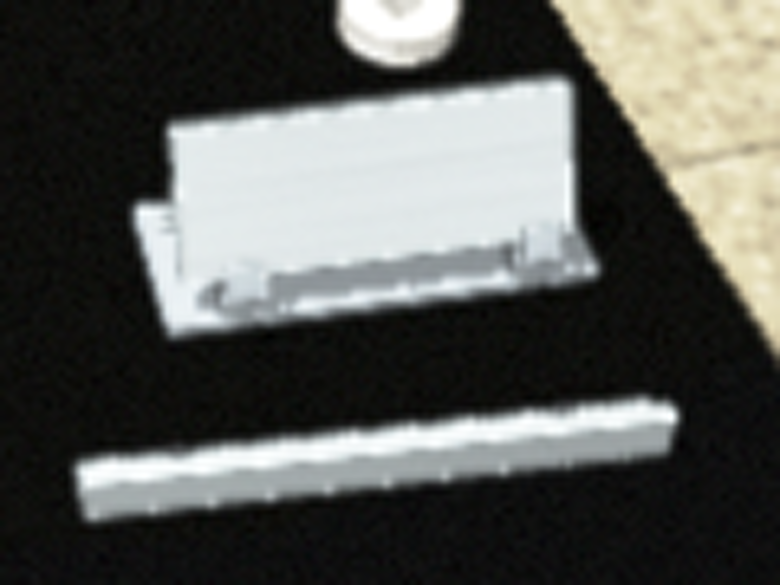

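The crops confirm it: the strip leans in the stand with its plain face to −y of the world and its bright upper edge running from c1 (165,64) to (143,390). The fence's working edge runs from (403,97) to (361,530).

```bash
python3 - <<'E'
from h import *
from scipy.optimize import least_squares
t,s=load('top0'),load('side0')
T=lambda p:np.array(p)/4.4+[305,115]; S=lambda p:np.array(p)/6.5+[305,185]
print('base z8',onz(t,T([(92,72),(66,408),(197,420)]),.008).round(4).tolist())
f=onz(t,T([(404,97),(361,530)]),.022); print('fence top',f.round(4).tolist(),np.linalg.norm(f[0]-f[1]))
g=onz(s,S([(87,520),(670,452)]),0); print('fence side',g.round(4).tolist(),np.linalg.norm(g[0]-g[1]))
# strip: (x,y,z local mm, px) plain face z=-6; upper edge y=-33
L=np.array([(85,-33,-6),(-85,-33,-6),(85,-33,6),(-85,-33,6),(85,-33,-6),(-85,-33,-6),(-85,33,-6)])/1e3
uvT=T([(180,62),(157,393),(151,65),(132,389)]); uvS=S([(570,80),(170,123),(183,275)])
def pose(p):
    r=R.from_euler('ZX',[p[3],p[4]]).as_matrix()@np.array([[1,0,0],[0,0,1],[0,-1,0]]).T if 0 else None
    c,q=np.cos(p[4]),np.sin(p[4]); M=np.c_[[1,0,0],[0,-q,-c],[0,c,-q]]
    return R.from_euler('Z',p[3]).as_matrix()@M
def res(p):
    P=L@pose(p).T+p[:3]
    return np.r_[(proj(t,P[:4])-uvT).ravel(),(proj(s,P[4:])-uvS).ravel()]
o=least_squares(res,[.45,-.15,.05,0,.45]); print(o.x.round(4),np.degrees(o.x[3:]),o.fun.round(1))
print('upper edge mid',(np.array([0,-.033,0])@pose(o.x).T+o.x[:3]).round(4))
print('bottle,ring',onz(t,[(241,148),(282,143)],[.1,.018]).round(3).tolist(),'table edge/decoy',onz(t,[(453,150),(402,283)],0).round(3).tolist())
E
```

```text
base z8 [[0.5811, -0.1554, 0.008], [0.3934, -0.1388, 0.008], [0.3861, -0.2101, 0.008]]
fence top [[0.5618, -0.3266, 0.022], [0.325, -0.2959, 0.022]] 0.23884989981816593
fence side [[0.3297, -0.2983, 0.0], [0.5677, -0.3293, 0.0]] 0.23996823245122606
[ 0.479  -0.1991  0.0598 -0.0834  0.445 ] [-4.7788354  25.49566458] [-0.6 -0.6 -0.4 -0.9  1.1 -1.   0.3 -0.1 -1.1 -0.6 -0.8  0.6 -1.2  0.6]
upper edge mid [ 0.4802 -0.185   0.0896]
bottle,ring [[0.52, 0.036, 0.1], [0.551, -0.049, 0.018]] table edge/decoy [[0.534, -0.47, 0.0], [0.212, -0.332, 0.0]]
```

>>> {"name": "servo_tool", "arguments": {
  "deltas": [
    {"z": -0.042, "yaw": -0.0833, "claw": 1},
    {"z": -0.042, "yaw": -0.0833, "claw": 1},
    {"z": -0.042, "yaw": -0.0833, "claw": 1},
    {"x": -0.0428, "y": -0.0442},
    {"x": -0.0428, "y": -0.0442},
    {"x": -0.0428, "y": -0.0442},
    {"x": -0.0428, "y": -0.0442},
    {"x": -0.0428, "y": -0.0442},
    {"x": -0.0428, "y": -0.0442},
    {}
  ]
}}

```text
invalid input
```

>>> {"name": "servo_tool", "arguments": {
  "deltas": [
    {"x": -0.0111, "y": -0.0575},
    {"x": -0.0111, "y": -0.0575},
    {"x": -0.0111, "y": -0.0575},
    {"x": -0.0111, "y": -0.0575},
    {"x": -0.0111, "y": -0.0575},
    {"x": -0.0111, "y": -0.0575},
    {"x": -0.0111, "y": -0.0575},
    {"x": -0.0111, "y": -0.0575},
    {},
    {}
  ]
}}

```text
invalid input
```

```bash
cat >> h.py <<'E'
def st():
    from station import ctrl
    s=ctrl.get_state(); M=R.from_quat(s['ee_rot']).as_matrix()
    print('t%.2f'%s['time_s'],'pos',s['position'].round(4),'toolx ang',np.degrees(np.arctan2(M[1,0],M[0,0])).round(2),'z',M[:,2].round(3),'grip',round(s['grip_width'],4),s['finger_force'],'F',s['contact_force'].round(1),'q',s['qpos'].round(2))
    return s,M
def to(target,ang=None):
    s,M=st(); print('tool shift',(M.T@(np.array(target)-s['position'])).round(4))
E
python3 - <<'E'
from h import *
to([.479,-.186,.15]); s=snap('wrist','w1')
cv2.imwrite('pics/w1.png',s['img'][:,:,::-1])
E
```

```text
t0.10 pos [0.197  0.5664 0.1935] toolx ang 160.82 z [-0.001 -0.001 -1.   ] grip 0.0857 0.0 F [ 0.2  0.4 -0.1] q [1.02 0.1  0.1  1.56 0.   1.35]
tool shift [-0.5136 -0.6179  0.0441]
```

View pics/w1.png

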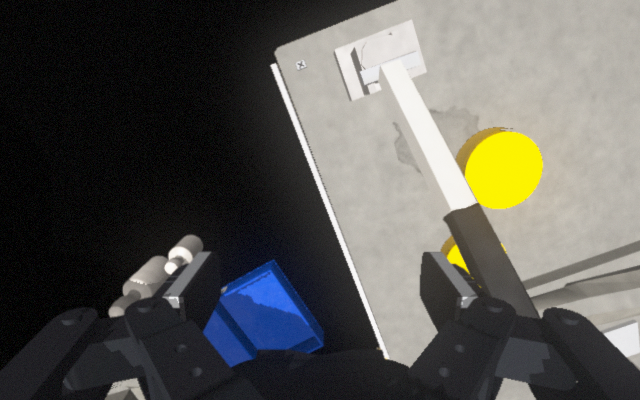

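The arm has not moved: this wrist view still shows the start area, with the blue tray at (265,315) and the shelf on the right. The calls were refused as invalid, so I'll give all five numbers in every row.

>>> {"name": "servo_tool", "arguments": {
  "deltas": [
    {"x": 0, "y": 0, "z": -0.042, "yaw": -0.0833, "claw": 1},
    {"x": 0, "y": 0, "z": -0.042, "yaw": -0.0833, "claw": 1},
    {"x": 0, "y": 0, "z": -0.042, "yaw": -0.0833, "claw": 1},
    {"x": -0.0428, "y": -0.0442, "z": 0, "yaw": 0, "claw": 1},
    {"x": -0.0428, "y": -0.0442, "z": 0, "yaw": 0, "claw": 1},
    {"x": -0.0428, "y": -0.0442, "z": 0, "yaw": 0, "claw": 1},
    {"x": -0.0428, "y": -0.0442, "z": 0, "yaw": 0, "claw": 1},
    {"x": -0.0428, "y": -0.0442, "z": 0, "yaw": 0, "claw": 1},
    {"x": -0.0428, "y": -0.0442, "z": 0, "yaw": 0, "claw": 1}
  ],
  "force": 20
}}

```text
time_s: 1.27
position: [0.4314, 0.279, 0.3201]
ee_rot: [0.042, 0.999, 0.0, 0.0]
contact_force: [1.1, 0.8, 0.6]
grip_width: 0.0855
finger_force: 0.0
```

>>> {"name": "servo_tool", "arguments": {
  "deltas": [
    {"x": -0.011, "y": -0.0575, "z": 0, "yaw": 0, "claw": 1},
    {"x": -0.011, "y": -0.0575, "z": 0, "yaw": 0, "claw": 1},
    {"x": -0.011, "y": -0.0575, "z": 0, "yaw": 0, "claw": 1},
    {"x": -0.011, "y": -0.0575, "z": 0, "yaw": 0, "claw": 1},
    {"x": -0.011, "y": -0.0575, "z": 0, "yaw": 0, "claw": 1},
    {"x": -0.011, "y": -0.0575, "z": 0, "yaw": 0, "claw": 1},
    {"x": -0.011, "y": -0.0575, "z": 0, "yaw": 0, "claw": 1},
    {"x": -0.011, "y": -0.0575, "z": 0, "yaw": 0, "claw": 1},
    {"x": 0, "y": 0, "z": 0.05, "yaw": 0, "claw": 0.2},
    {"x": 0, "y": 0, "z": 0.05, "yaw": 0, "claw": 0.2},
    {"x": 0, "y": 0, "z": 0.05, "yaw": 0, "claw": 0.2},
    {"x": 0, "y": 0, "z": 0, "yaw": 0, "claw": 0.2}
  ]
}}

```text
time_s: 2.78
position: [0.4768, -0.1835, 0.1663]
ee_rot: [0.042, 0.999, 0.002, -0.003]
contact_force: [-0.5, 0.5, 0.6]
grip_width: 0.0513
finger_force: 0.0
```

```bash
python3 - <<'E'
from h import *
to([.479,-.186,.06]); s=snap('wrist','w2')
print(proj(s,[[.479,-.186,.086],[.4802,-.185,.0896]]))
E
```

```text
t2.77 pos [ 0.4768 -0.1835  0.1663] toolx ang 175.13 z [-0.006  0.004 -1.   ] grip 0.0513 0.0 F [-0.5  0.5  0.6] q [-0.62 -0.16 -0.21  1.53  0.   -0.54]
tool shift [-0.003  -0.0028  0.1063]
[[315.22605713 196.46065283]
 [316.58524711 198.99767775]]
```

View pics/w2.png

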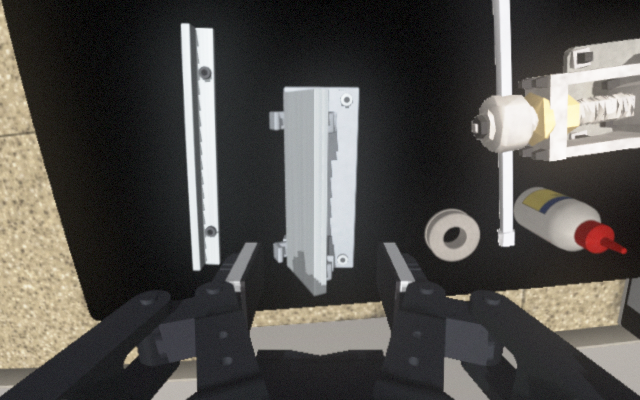

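Wrist view: strip's far end is at (305,90), its near end at (320,290), and its upper edge near column 320 between the fingers. I'll read a few grey profiles for the exact edge.

```bash
python3 - <<'E'
from h import *
s=load('w2'); g=cv2.cvtColor(s['img'],cv2.COLOR_RGB2GRAY)
for r in (110,150,190,230,270): print(r,g[r,280:345].tolist())
for c in (308,314,320,324): print(c,'top',g[82:98,c].tolist(),'bot',g[270:300,c].tolist())
p=(0.479,-.186)
for z in (.083,.086): print(proj(s,[[p[0]+d,p[1]-.086*d,z] for d in (-.085,0,.085)]).round(1).tolist())
E
```

```text
110 [55, 51, 64, 106, 150, 167, 171, 168, 175, 174, 177, 175, 173, 176, 174, 172, 170, 172, 174, 172, 171, 173, 174, 172, 172, 176, 172, 173, 175, 176, 177, 173, 175, 178, 216, 221, 219, 221, 217, 213, 210, 213, 219, 218, 219, 214, 212, 213, 203, 216, 221, 223, 223, 223, 224, 225, 226, 225, 224, 223, 224, 224, 226, 226, 226]
150 [47, 46, 47, 58, 123, 161, 170, 172, 171, 174, 172, 173, 172, 175, 173, 174, 173, 172, 173, 170, 171, 169, 169, 174, 173, 172, 173, 172, 175, 171, 173, 171, 170, 179, 217, 221, 220, 220, 218, 212, 211, 213, 220, 219, 216, 213, 210, 182, 153, 144, 144, 145, 148, 145, 145, 147, 147, 158, 206, 224, 223, 226, 225, 224, 224]
190 [42, 47, 42, 48, 64, 131, 164, 170, 170, 169, 174, 171, 171, 172, 170, 174, 176, 173, 172, 172, 172, 168, 169, 174, 176, 173, 172, 170, 174, 175, 171, 170, 175, 177, 217, 220, 219, 219, 216, 211, 213, 213, 221, 222, 216, 216, 213, 171, 145, 141, 150, 188, 218, 223, 221, 223, 223, 223, 224, 223, 223, 224, 224, 222, 223]
230 [41, 43, 46, 45, 44, 66, 135, 164, 169, 170, 171, 174, 172, 171, 173, 173, 175, 172, 171, 169, 171, 170, 167, 172, 174
[... 835 characters left out ...]
15, 215, 216, 215, 216, 212, 194, 163, 144, 145, 144, 145, 144, 144, 143, 144, 142, 143, 143, 141, 143, 143, 141, 131, 105, 68, 39, 40, 39]
320 top [40, 40, 42, 47, 89, 164, 204, 208, 214, 218, 215, 213, 213, 214, 214, 214] bot [216, 218, 219, 217, 216, 218, 217, 215, 218, 217, 214, 209, 185, 155, 142, 142, 139, 136, 139, 139, 140, 135, 134, 125, 94, 55, 39, 42, 41, 39]
324 top [42, 42, 38, 43, 79, 156, 207, 217, 220, 220, 217, 219, 216, 219, 218, 218] bot [216, 215, 218, 218, 216, 217, 217, 216, 218, 218, 218, 216, 217, 213, 192, 160, 138, 136, 136, 136, 136, 133, 123, 91, 50, 37, 41, 40, 40, 41]
[[315.0, 84.5], [315.3, 195.5], [315.5, 289.7]]
[[315.0, 84.3], [315.2, 196.5], [315.5, 291.5]]
```

```bash
python3 - <<'E'
from h import *
from scipy.optimize import least_squares
s=load('w2')
L=np.array([(85,-33,-6),(-85,-33,-6),(85,-33,6),(-85,-33,6)])/1e3
uv=np.array([(313.5,277.5),(313.5,86.5),(326.3,285.5),(328,86.5)])
q,c=np.sin(np.radians(26)),np.cos(np.radians(26)); M=np.c_[[1,0,0],[0,-q,-c],[0,c,-q]]
def W(p): return (L@M.T+[0,0,p[3]-.033*c])@R.from_euler('Z',p[2]).as_matrix().T+[p[0],p[1]-0,0]
for fz in (1,0):
    o=least_squares(lambda p:np.r_[(proj(s,W(p))-uv).ravel(),1e4*fz*(p[3]-.0862)],[.48,-.2,-.08,.086],x_scale=[.01,.01,.1,.01])
    P=W(o.x); print(o.x.round(4),'edge mid',P.mean(0).round(4),(proj(s,P)-uv).round(1).tolist())
print(s['T'].round(3).tolist())
print('base far/near R',onz(s,[(357,87.5),(354,267)],.008).round(4).tolist(),'fence',onz(s,[(183,25),(196,270)],.022).round(4).tolist())
E
```

```text
[ 0.4756 -0.1961 -0.0898  0.0861] edge mid [ 0.4769 -0.1817  0.0861] [[0.0, 12.8], [0.1, -5.6], [-0.3, 1.7], [0.2, -5.0]]
[ 0.4783 -0.1963 -0.0899  0.0685] edge mid [ 0.4796 -0.1819  0.0685] [[0.4, 5.4], [0.5, -0.2], [-0.7, -5.5], [-0.3, 0.2]]
[[0.085, 0.961, 0.263, 0.41], [0.996, -0.083, -0.018, -0.178], [0.005, 0.264, -0.965, 0.346], [0.0, 0.0, 0.0, 1.0]]
base far/near R [[0.3955, -0.1391, 0.008], [0.5835, -0.153, 0.008]] fence [[0.3292, -0.291, 0.022], [0.5657, -0.3215, 0.022]]
```

The dark strip end was only the gripper's shadow, so the corners agree. The edge middle is at (0.478, −0.1815, 0.086), which fits the given sizes. Descending to straddle it.

>>> {"name": "servo_tool", "arguments": {
  "deltas": [
    {"x": -0.0015, "y": -0.0034, "z": 0.035, "yaw": 0, "claw": 0.1},
    {"x": 0, "y": 0, "z": 0.035, "yaw": 0, "claw": 0.1},
    {"x": 0, "y": 0, "z": 0.033, "yaw": 0, "claw": 0.1},
    {"x": 0, "y": 0, "z": 0, "yaw": 0, "claw": -0.1},
    {"x": 0, "y": 0, "z": 0, "yaw": 0, "claw": -0.3},
    {"x": 0, "y": 0, "z": 0, "yaw": 0, "claw": -0.4}
  ],
  "force": 20
}}

```text
time_s: 3.58
position: [0.4818, -0.1896, 0.0697]
ee_rot: [0.042, 0.999, -0.001, 0.001]
contact_force: [0.3, -0.6, 1.2]
grip_width: 0.0258
finger_force: 0.0
```

>>> {"name": "servo_tool", "arguments": {
  "deltas": [
    {"x": 0, "y": 0, "z": 0, "yaw": 0, "claw": -0.43},
    {"x": 0, "y": 0, "z": 0, "yaw": 0, "claw": -0.46},
    {"x": 0, "y": 0, "z": 0, "yaw": 0, "claw": -0.49},
    {"x": 0, "y": 0, "z": 0, "yaw": 0, "claw": -0.52},
    {"x": 0, "y": 0, "z": 0, "yaw": 0, "claw": -0.54}
  ]
}}

```text
time_s: 4.2
position: [0.4804, -0.1886, 0.0671]
ee_rot: [0.042, 0.999, 0.0, -0.0]
contact_force: [1.2, 0.6, -0.5]
grip_width: 0.0194
finger_force: 0.0
```

```bash
python3 - <<'E'
from h import *
st()
E
```

```text
t4.20 pos [ 0.4804 -0.1886  0.0671] toolx ang 175.14 z [-0.  0. -1.] grip 0.0194 0.0 F [ 1.2  0.6 -0.5] q [-0.63 -0.14 -0.37  1.34  0.   -0.54]
```

>>> {"name": "servo_tool", "arguments": {
  "deltas": [
    {"x": 0.002, "y": 0.001, "z": 0.004, "yaw": 0, "claw": -0.54},
    {"x": 0, "y": 0, "z": 0, "yaw": 0, "claw": -0.56},
    {"x": 0, "y": 0, "z": 0, "yaw": 0, "claw": -0.58},
    {"x": 0, "y": 0, "z": 0, "yaw": 0, "claw": -0.6}
  ]
}}

```text
time_s: 4.7
position: [0.4786, -0.1875, 0.0633]
ee_rot: [0.042, 0.999, 0.0, 0.0]
contact_force: [0.6, -0.0, 0.3]
grip_width: 0.0169
finger_force: 0.0
```

>>> {"name": "servo_tool", "arguments": {
  "deltas": [
    {"x": 0, "y": 0, "z": 0, "yaw": 0, "claw": -0.63},
    {"x": 0, "y": 0, "z": 0, "yaw": 0, "claw": -0.66},
    {"x": 0, "y": 0, "z": 0, "yaw": 0, "claw": -0.7}
  ]
}}

```text
time_s: 5.08
position: [0.4785, -0.1875, 0.0632]
ee_rot: [0.042, 0.999, 0.0, 0.0]
contact_force: [-1.1, 0.0, 0.3]
grip_width: 0.0128
finger_force: 0.0
```

```bash
python3 - <<'E'
from h import *
s=snap('wrist','w3'); d=snap('side','s3')
a=cv2.resize(s['img'][60:320,200:440],None,fx=1.6,fy=1.6); b=cv2.resize(d['img'][160:264,300:450],None,fx=3,fy=4)
b=cv2.resize(d['img'][160:264,320:420],None,fx=4,fy=4)
print(a.shape,b.shape); cv2.imwrite('pics/m3.png',np.hstack([a,b])[:,:,::-1])
E
```

```text
(416, 384, 3) (416, 400, 3)
```

View pics/m3.png

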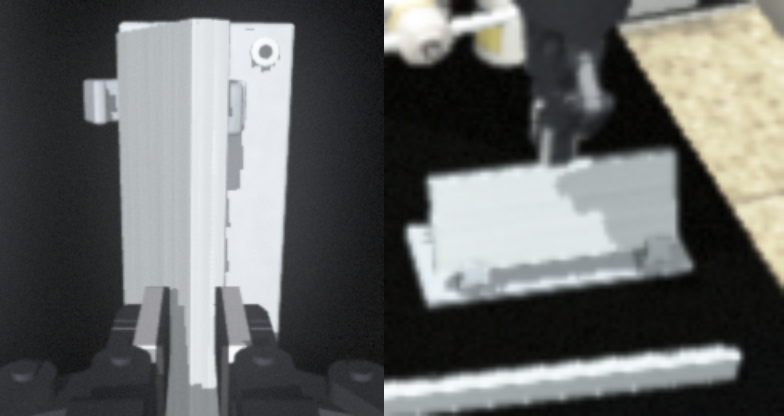

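The fingers straddle the edge but only barely: in the side crop the tips end at the edge, around (560,165). I'll check the tip height.

```bash
python3 - <<'E'
from h import *
st(); d=load('s3')
for z in (.063,.07,.08,.09): print(z,proj(d,[[.4785,-.197,z],[.4785,-.187,z]]).round(1).tolist(), 'edge',proj(d,[[.478,-.187,.089]]).round(1))
g=cv2.cvtColor(d['img'],cv2.COLOR_RGB2GRAY)[180:220,:]
for c in (358,361,364,367): print(c,g[:,c].tolist())
E
```

```text
t5.17 pos [ 0.4785 -0.1875  0.0632] toolx ang 175.13 z [ 0.  0. -1.] grip 0.0131 0.0 F [-0.3 -1.2 -0.1] q [-0.63 -0.14 -0.38  1.33  0.   -0.54]
0.063 [[360.9, 210.2], [359.6, 207.8]] edge [[360.3 200.7]]
0.07 [[361.1, 208.3], [359.8, 205.9]] edge [[360.3 200.7]]
0.08 [[361.5, 205.6], [360.2, 203.2]] edge [[360.3 200.7]]
0.09 [[361.8, 202.9], [360.5, 200.4]] edge [[360.3 200.7]]
358 [46, 50, 52, 54, 84, 151, 183, 107, 88, 81, 68, 79, 77, 70, 61, 62, 54, 54, 56, 60, 105, 190, 234, 230, 227, 229, 229, 228, 229, 230, 228, 225, 228, 229, 228, 230, 230, 229, 227, 228]
361 [47, 51, 51, 54, 51, 52, 48, 50, 51, 51, 53, 65, 101, 134, 128, 122, 116, 118, 111, 104, 110, 149, 209, 228, 229, 228, 227, 229, 230, 230, 227, 226, 228, 228, 229, 230, 230, 229, 227, 228]
364 [34, 39, 47, 55, 55, 56, 54, 50, 46, 47, 46, 46, 44, 38, 43, 46, 49, 49, 48, 52, 77, 152, 221, 216, 184, 180, 177, 180, 189, 210, 225, 227, 229, 228, 230, 230, 229, 229, 228, 228]
367 [45, 47, 62, 81, 104, 81, 67, 59, 47, 38, 37, 36, 44, 57, 77, 89, 88, 86, 86, 115, 187, 228, 219, 183, 177, 180, 178, 181, 180, 181, 188, 195, 206, 225, 230, 230, 230, 227, 228, 229]
```

>>> {"name": "servo_tool", "arguments": {
  "deltas": [
    {"x": 0, "y": 0, "z": 0, "yaw": 0, "claw": -0.5},
    {"x": 0, "y": 0, "z": 0, "yaw": 0, "claw": -0.3},
    {"x": 0, "y": 0, "z": 0.007, "yaw": 0, "claw": -0.3},
    {"x": 0, "y": 0, "z": 0.007, "yaw": 0, "claw": -0.3},
    {"x": 0, "y": 0, "z": 0, "yaw": 0, "claw": -0.3}
  ]
}}

```text
time_s: 5.8
position: [0.4779, -0.187, 0.0481]
ee_rot: [0.042, 0.999, 0.0, -0.001]
contact_force: [-0.5, -0.6, -0.1]
grip_width: 0.0298
finger_force: 0.0
```

>>> {"name": "servo_tool", "arguments": {
  "deltas": [
    {"x": 0, "y": 0, "z": 0, "yaw": 0, "claw": -0.4},
    {"x": 0, "y": 0, "z": 0, "yaw": 0, "claw": -0.45},
    {"x": 0, "y": 0, "z": 0, "yaw": 0, "claw": -0.5},
    {"x": 0, "y": 0, "z": 0, "yaw": 0, "claw": -0.53},
    {"x": 0, "y": 0, "z": 0, "yaw": 0, "claw": -0.56},
    {"x": 0, "y": 0, "z": 0, "yaw": 0, "claw": -0.59}
  ]
}}

```text
time_s: 6.55
position: [0.4785, -0.1874, 0.0492]
ee_rot: [0.042, 0.999, 0.0, 0.0]
contact_force: [-0.1, -0.4, -0.0]
grip_width: 0.0172
finger_force: 0.0
```

>>> {"name": "servo_tool", "arguments": {
  "deltas": [
    {"x": 0, "y": 0, "z": 0, "yaw": 0, "claw": -0.62},
    {"x": 0, "y": 0, "z": 0, "yaw": 0, "claw": -0.65}
  ]
}}

```text
time_s: 6.8
position: [0.4785, -0.1875, 0.0492]
ee_rot: [0.042, 0.999, 0.0, 0.0]
contact_force: [-0.5, 0.6, -0.3]
grip_width: 0.015
finger_force: 0.0
```

```bash
python3 - <<'E'
from h import *
st()
E
```

```text
t6.80 pos [ 0.4785 -0.1875  0.0492] toolx ang 175.13 z [ 0.  0. -1.] grip 0.015 0.0 F [-0.5  0.6 -0.3] q [-0.63 -0.14 -0.4   1.3   0.   -0.54]
```

```bash
python3 - <<'E'
from h import *
s=snap('wrist','w4'); d=snap('side','s4'); t=snap('top','t4')
a=cv2.resize(s['img'][60:330,240:400],None,fx=2,fy=2); b=cv2.resize(d['img'][165:240,320:400],None,fx=7.2,fy=7.2)[:540,:]
print(a.shape,b.shape); 
m=np.hstack([a,b[:540,:480]]); cv2.imwrite('pics/m4.png',m[:,:,::-1])
E
```

```text
(540, 320, 3) (540, 576, 3)
```

View pics/m4.png

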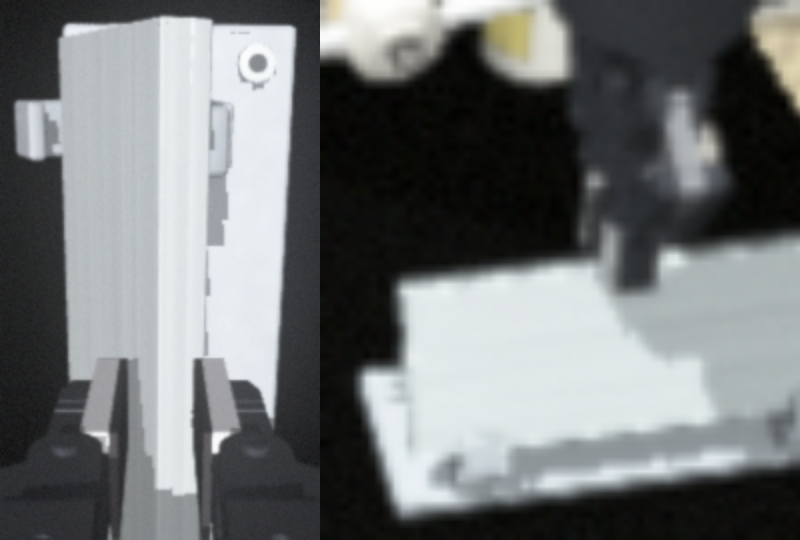

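Tips now overlap the plain face by only about 10 mm, and there is still space on the left. I'll go about 10 mm deeper and close again.

>>> {"name": "servo_tool", "arguments": {
  "deltas": [
    {"x": 0, "y": 0, "z": 0, "yaw": 0, "claw": -0.5},
    {"x": 0, "y": -0.001, "z": 0, "yaw": 0, "claw": -0.3},
    {"x": 0, "y": 0, "z": 0.005, "yaw": 0, "claw": -0.3},
    {"x": 0, "y": 0, "z": 0.005, "yaw": 0, "claw": -0.3},
    {"x": 0, "y": 0, "z": 0, "yaw": 0, "claw": -0.3}
  ]
}}

```text
time_s: 7.58
position: [0.478, -0.1881, 0.0384]
ee_rot: [0.042, 0.999, 0.0, -0.0]
contact_force: [-0.2, 0.4, -0.7]
grip_width: 0.0296
finger_force: 0.0
```

>>> {"name": "servo_tool", "arguments": {
  "deltas": [
    {"x": 0, "y": 0, "z": 0, "yaw": 0, "claw": -0.4},
    {"x": 0, "y": 0, "z": 0, "yaw": 0, "claw": -0.45},
    {"x": 0, "y": 0, "z": 0, "yaw": 0, "claw": -0.5},
    {"x": 0, "y": 0, "z": 0, "yaw": 0, "claw": -0.53},
    {"x": 0, "y": 0, "z": 0, "yaw": 0, "claw": -0.56},
    {"x": 0, "y": 0, "z": 0, "yaw": 0, "claw": -0.59}
  ]
}}

```text
time_s: 8.32
position: [0.4785, -0.1884, 0.0392]
ee_rot: [0.042, 0.999, 0.0, 0.0]
contact_force: [-0.6, 0.6, 1.3]
grip_width: 0.0172
finger_force: 0.7
```

>>> {"name": "servo_tool", "arguments": {
  "deltas": [
    {"x": 0, "y": 0, "z": 0, "yaw": 0, "claw": -0.61},
    {"x": 0, "y": 0, "z": 0, "yaw": 0, "claw": -0.64}
  ]
}}

```text
time_s: 8.57
position: [0.4785, -0.1886, 0.0394]
ee_rot: [0.042, 0.999, -0.0, 0.0]
contact_force: [1.6, 1.3, 3.0]
grip_width: 0.0158
finger_force: 10.9
```

>>> {"name": "servo_tool", "arguments": {
  "deltas": [
    {"x": 0, "y": 0, "z": 0, "yaw": 0, "claw": -0.67},
    {"x": 0, "y": 0, "z": 0, "yaw": 0, "claw": -0.7}
  ],
  "force": 25
}}

```text
time_s: 8.82
position: [0.4785, -0.1886, 0.0394]
ee_rot: [0.042, 0.999, -0.0, 0.0]
contact_force: [-1.3, 1.2, 4.2]
grip_width: 0.015
finger_force: 23.0
```

>>> {"name": "servo_tool", "arguments": {
  "deltas": [
    {"x": 0, "y": 0.001, "z": -0.002, "yaw": 0, "claw": -0.72},
    {"x": 0, "y": 0.001, "z": -0.002, "yaw": 0, "claw": -0.74}
  ]
}}

```text
time_s: 9.07
position: [0.4783, -0.1867, 0.0429]
ee_rot: [0.043, 0.999, -0.0, -0.0]
contact_force: [-0.7, -2.3, -3.3]
grip_width: 0.0149
finger_force: 22.8
```

Grip holds and the strip's weight shows. I'll lift along the slope past the lips.

>>> {"name": "servo_tool", "arguments": {
  "deltas": [
    {"x": 0, "y": 0.002, "z": -0.004, "yaw": 0, "claw": -0.76},
    {"x": 0, "y": 0.002, "z": -0.004, "yaw": 0, "claw": -0.76},
    {"x": 0, "y": 0.002, "z": -0.004, "yaw": 0, "claw": -0.78}
  ]
}}

```text
time_s: 9.45
position: [0.4792, -0.1804, 0.0555]
ee_rot: [0.042, 0.999, -0.0, 0.0]
contact_force: [-0.3, -3.7, -1.3]
grip_width: 0.0144
finger_force: 23.2
```

>>> {"name": "servo_tool", "arguments": {
  "deltas": [
    {"x": 0, "y": 0.001, "z": -0.004, "yaw": 0, "claw": -0.8},
    {"x": 0, "y": 0.001, "z": -0.004, "yaw": 0, "claw": -0.8},
    {"x": 0, "y": 0.001, "z": -0.004, "yaw": 0, "claw": -0.8}
  ]
}}

```text
time_s: 9.82
position: [0.4794, -0.1774, 0.0674]
ee_rot: [0.042, 0.999, 0.0, 0.0]
contact_force: [-0.0, -2.0, -2.7]
grip_width: 0.0142
finger_force: 22.3
```

>>> {"name": "servo_tool", "arguments": {
  "deltas": [
    {"x": 0, "y": 0, "z": -0.004, "yaw": 0, "claw": -0.8},
    {"x": 0, "y": 0, "z": -0.004, "yaw": 0, "claw": -0.8},
    {"x": 0, "y": 0, "z": -0.004, "yaw": 0, "claw": -0.8},
    {"x": 0, "y": 0, "z": -0.004, "yaw": 0, "claw": -0.8},
    {"x": 0, "y": 0, "z": -0.004, "yaw": 0, "claw": -0.8},
    {"x": 0, "y": 0, "z": -0.004, "yaw": 0, "claw": -0.8}
  ]
}}

```text
time_s: 10.58
position: [0.4794, -0.1773, 0.0914]
ee_rot: [0.042, 0.999, 0.0, -0.0]
contact_force: [0.1, 0.1, -2.7]
grip_width: 0.0121
finger_force: 23.1
```

>>> {"name": "servo_tool", "arguments": {
  "deltas": [
    {"x": 0, "y": 0, "z": -0.004, "yaw": 0, "claw": -0.82},
    {"x": 0, "y": 0, "z": -0.004, "yaw": 0, "claw": -0.82},
    {"x": 0, "y": 0, "z": -0.004, "yaw": 0, "claw": -0.82},
    {"x": 0, "y": 0, "z": -0.004, "yaw": 0, "claw": -0.82},
    {"x": 0, "y": 0, "z": -0.004, "yaw": 0, "claw": -0.82},
    {"x": 0, "y": 0, "z": -0.004, "yaw": 0, "claw": -0.82}
  ]
}}

```text
time_s: 11.32
position: [0.4794, -0.1775, 0.1154]
ee_rot: [0.042, 0.999, 0.0, 0.0]
contact_force: [0.5, 1.5, -1.4]
grip_width: 0.0118
finger_force: 23.2
```

>>> {"name": "servo_tool", "arguments": {
  "deltas": [
    {"x": 0, "y": 0, "z": -0.008, "yaw": 0, "claw": -0.85},
    {"x": 0, "y": 0, "z": -0.008, "yaw": 0, "claw": -0.85},
    {"x": 0, "y": 0, "z": -0.01, "yaw": 0, "claw": -0.85},
    {"x": 0, "y": 0, "z": -0.01, "yaw": 0, "claw": -0.85}
  ]
}}

```text
time_s: 11.82
position: [0.4795, -0.1775, 0.1521]
ee_rot: [0.042, 0.999, -0.0, 0.0]
contact_force: [-0.8, -0.1, -1.8]
grip_width: 0.0114
finger_force: 24.4
```

```bash
python3 - <<'E'
from h import *
st(); s=snap('wrist','w5'); d=snap('side','s5')
a=cv2.resize(s['img'][40:400,240:400],None,fx=1.5,fy=1.5); b=cv2.resize(d['img'][100:225,300:430],None,fx=4.32,fy=4.32)
cv2.imwrite('pics/m5.png',np.hstack([a,b[:540]])[:,:,::-1])
E
```

```text
t11.82 pos [ 0.4795 -0.1775  0.1521] toolx ang 175.14 z [ 0. -0. -1.] grip 0.0114 24.44566072896123 F [-0.8 -0.1 -1.8] q [-0.61 -0.17 -0.25  1.49  0.   -0.53]
```

View pics/m5.png

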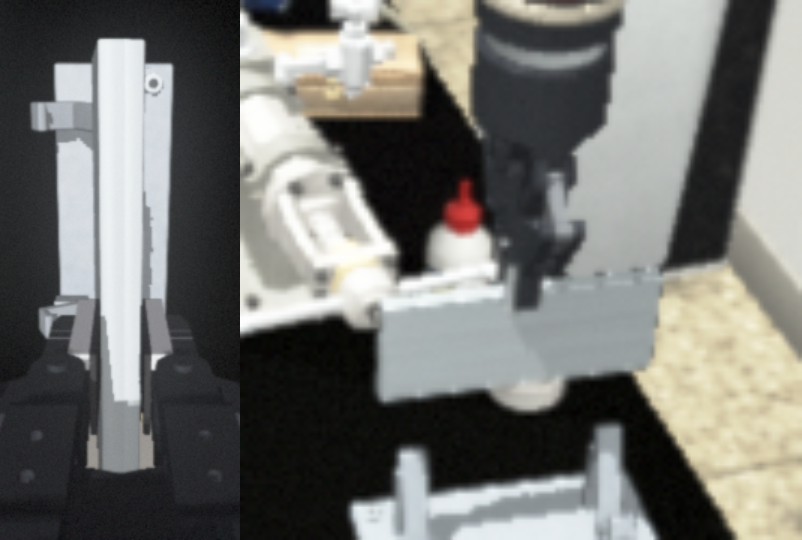

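The strip hangs upright, grooved side toward the stand, bottom edge clear above the arms. I'll measure its bottom height relative to the TCP.

```bash
python3 - <<'E'
from h import *
d=load('s5'); k,dd=K(d)
px=np.array([(332.4,192.6),(396,184.5),(331.9,171),(397.2,162)]).reshape(-1,1,2)
n=cv2.undistortPoints(px,k,dd)[:,0]; r=np.c_[n,np.ones(4)]@d['T'][:3,:3].T; o=d['T'][:3,3]
N=np.array([.086,.996,0]); P0=np.array([.4795,-.1775,0])-N*.006
print((o+r*(((P0-o)@N)/(r@N))[:,None]).round(4))
E
```

```text
[[ 0.4013 -0.1768  0.1271]
 [ 0.5746 -0.1917  0.1283]
 [ 0.3972 -0.1764  0.1989]
 [ 0.5667 -0.191   0.2042]]
```

>>> {"name": "servo_tool", "arguments": {
  "deltas": [
    {"x": 0, "y": 0, "z": -0.01, "yaw": 0.022, "claw": -0.85},
    {"x": 0.001, "y": -0.012, "z": -0.01, "yaw": 0.022, "claw": -0.85},
    {"x": 0.002, "y": -0.025, "z": 0, "yaw": 0, "claw": -0.85},
    {"x": 0.002, "y": -0.025, "z": 0, "yaw": 0, "claw": -0.85},
    {"x": 0.002, "y": -0.025, "z": 0, "yaw": 0, "claw": -0.85},
    {"x": 0.002, "y": -0.025, "z": 0, "yaw": 0, "claw": -0.85},
    {"x": 0.002, "y": -0.025, "z": 0, "yaw": 0, "claw": -0.85},
    {"x": 0.002, "y": -0.025, "z": 0, "yaw": 0, "claw": -0.85},
    {"x": 0.002, "y": -0.025, "z": 0, "yaw": 0, "claw": -0.85},
    {"x": 0.002, "y": -0.015, "z": 0, "yaw": 0, "claw": -0.85},
    {"x": 0, "y": -0.008, "z": 0, "yaw": 0, "claw": -0.85},
    {"x": 0, "y": 0, "z": 0, "yaw": 0, "claw": -0.85}
  ]
}}

```text
time_s: 13.42
position: [0.4358, -0.3837, 0.1711]
ee_rot: [0.065, 0.998, 0.0, -0.0]
contact_force: [-0.7, -0.1, -1.5]
grip_width: 0.0113
finger_force: 24.5
```

```bash
python3 - <<'E'
from h import *
M=R.from_euler('Z',np.radians(175.14)).as_matrix()@np.diag([1,-1,-1]); p=np.array([.4795,-.1775,.1521])
for f in ('w5','s5'):
    s=load(f)
    for b in (0,.01,.019,.028,.04): print(f,b,[proj(s,[p+M@np.array([x,y,-b])])[0].round(0).tolist() for x in (.011,-.011) for y in (-.006,-.016)])
E
```

```text
w5 0 [[307.0, 211.0], [290.0, 211.0], [308.0, 247.0], [291.0, 247.0]]
w5 0.01 [[307.0, 216.0], [288.0, 216.0], [307.0, 254.0], [289.0, 254.0]]
w5 0.019 [[306.0, 222.0], [286.0, 222.0], [307.0, 262.0], [288.0, 262.0]]
w5 0.028 [[305.0, 228.0], [285.0, 228.0], [306.0, 270.0], [286.0, 270.0]]
w5 0.04 [[304.0, 238.0], [282.0, 238.0], [305.0, 282.0], [283.0, 282.0]]
s5 0 [[358.0, 182.0], [359.0, 185.0], [366.0, 181.0], [367.0, 184.0]]
s5 0.01 [[358.0, 179.0], [359.0, 182.0], [367.0, 178.0], [368.0, 181.0]]
s5 0.019 [[359.0, 176.0], [360.0, 179.0], [367.0, 176.0], [368.0, 178.0]]
s5 0.028 [[359.0, 174.0], [360.0, 176.0], [367.0, 173.0], [368.0, 175.0]]
s5 0.04 [[359.0, 170.0], [360.0, 172.0], [368.0, 169.0], [369.0, 171.0]]
```

>>> {"name": "servo_tool", "arguments": {
  "deltas": [
    {"x": 0, "y": 0, "z": 0.03, "yaw": 0, "claw": -0.85},
    {"x": 0, "y": 0, "z": 0.03, "yaw": 0, "claw": -0.85},
    {"x": 0, "y": 0, "z": 0.03, "yaw": 0, "claw": -0.85},
    {"x": 0, "y": 0, "z": 0.02, "yaw": 0, "claw": -0.85},
    {"x": 0, "y": 0, "z": 0.01, "yaw": 0, "claw": -0.85},
    {"x": 0, "y": 0, "z": 0, "yaw": 0, "claw": -0.85}
  ]
}}

```text
time_s: 14.18
position: [0.4358, -0.3833, 0.0511]
ee_rot: [0.064, 0.998, 0.0, -0.0]
contact_force: [0.3, -0.2, -1.6]
grip_width: 0.0112
finger_force: 24.5
```

>>> {"name": "servo_tool", "arguments": {
  "deltas": [
    {"x": 0, "y": 0, "z": 0.005, "yaw": 0, "claw": -0.85},
    {"x": 0, "y": 0, "z": 0.005, "yaw": 0, "claw": -0.85},
    {"x": 0, "y": 0, "z": 0.005, "yaw": 0, "claw": -0.85}
  ]
}}

```text
time_s: 14.55
position: [0.4359, -0.3838, 0.0361]
ee_rot: [0.064, 0.998, -0.0, 0.0]
contact_force: [0.7, -1.0, -2.8]
grip_width: 0.0111
finger_force: 24.5
```

>>> {"name": "servo_tool", "arguments": {
  "deltas": [
    {"x": 0, "y": 0, "z": 0.003, "yaw": 0, "claw": -0.85},
    {"x": 0, "y": 0, "z": 0.003, "yaw": 0, "claw": -0.85}
  ]
}}

```text
time_s: 14.8
position: [0.4358, -0.3836, 0.03]
ee_rot: [0.064, 0.998, 0.0, 0.0]
contact_force: [-0.1, -0.1, -2.7]
grip_width: 0.0112
finger_force: 24.5
```

>>> {"name": "servo_tool", "arguments": {
  "deltas": [
    {"x": 0, "y": 0, "z": 0.0025, "yaw": 0, "claw": -0.85},
    {"x": 0, "y": 0, "z": 0.0025, "yaw": 0, "claw": -0.85}
  ]
}}

```text
time_s: 15.05
position: [0.4358, -0.3836, 0.0251]
ee_rot: [0.064, 0.998, 0.0, 0.0]
contact_force: [-0.4, 0.2, -2.2]
grip_width: 0.0113
finger_force: 24.5
```

>>> {"name": "servo_tool", "arguments": {
  "deltas": [
    {"x": 0, "y": 0, "z": 0.0025, "yaw": 0, "claw": -0.85},
    {"x": 0, "y": 0, "z": 0.0015, "yaw": 0, "claw": -0.85}
  ]
}}

```text
time_s: 15.3
position: [0.4357, -0.3836, 0.021]
ee_rot: [0.064, 0.998, 0.0, -0.0]
contact_force: [-0.3, 0.5, -2.4]
grip_width: 0.0111
finger_force: 24.5
```

>>> {"name": "servo_tool", "arguments": {
  "deltas": [
    {"x": 0, "y": 0, "z": 0.0015, "yaw": 0, "claw": -0.85},
    {"x": 0, "y": 0, "z": 0.0015, "yaw": 0, "claw": -0.85}
  ]
}}

```text
time_s: 15.55
position: [0.4358, -0.3846, 0.0196]
ee_rot: [0.065, 0.998, -0.001, 0.0]
contact_force: [-5.5, -0.2, 13.7]
grip_width: 0.0112
finger_force: 25.1
```

The bottom edge touches the bench. I'll loosen to about an 18 mm gap, then push the top over toward −y.

>>> {"name": "servo_tool", "arguments": {
  "deltas": [
    {"x": 0, "y": 0, "z": -0.001, "yaw": 0, "claw": -0.8},
    {"x": 0, "y": 0, "z": 0, "yaw": 0, "claw": -0.72},
    {"x": 0, "y": 0, "z": 0, "yaw": 0, "claw": -0.68},
    {"x": 0, "y": 0, "z": 0, "yaw": 0, "claw": -0.63},
    {"x": 0, "y": 0, "z": 0, "yaw": 0, "claw": -0.58},
    {"x": 0, "y": 0, "z": 0, "yaw": 0, "claw": -0.58}
  ]
}}

```text
time_s: 16.3
position: [0.4358, -0.3835, 0.0191]
ee_rot: [0.064, 0.998, 0.0, -0.0]
contact_force: [-0.2, -0.9, -0.7]
grip_width: 0.0178
finger_force: 0.1
```

>>> {"name": "servo_tool", "arguments": {
  "deltas": [
    {"x": 0, "y": -0.003, "z": 0, "yaw": 0, "claw": -0.58},
    {"x": 0, "y": -0.002, "z": 0, "yaw": 0, "claw": -0.58},
    {"x": 0, "y": -0.002, "z": 0, "yaw": 0, "claw": -0.58},
    {"x": 0, "y": -0.002, "z": 0, "yaw": 0, "claw": -0.58},
    {"x": 0, "y": -0.002, "z": 0, "yaw": 0, "claw": -0.58}
  ]
}}

```text
time_s: 16.92
position: [0.4343, -0.3946, 0.0191]
ee_rot: [0.064, 0.998, 0.0, -0.0]
contact_force: [-0.7, -0.6, 0.2]
grip_width: 0.0179
finger_force: 0.1
```

```bash
python3 - <<'E'
from h import *
st(); d=snap('side','s6'); s=snap('wrist','w6')
g=cv2.cvtColor(s['img'],cv2.COLOR_RGB2GRAY)
for r in (100,150,200,240): print(r,g[r,230:390:2].tolist())
E
```

```text
t16.93 pos [ 0.4343 -0.3946  0.0191] toolx ang 172.61 z [ 0.  0. -1.] grip 0.0179 0.06887941284730914 F [-0.7 -0.6  0.2] q [-0.96  0.11 -0.22  1.24  0.   -0.83]
100 [22, 21, 13, 24, 22, 21, 23, 18, 25, 23, 18, 24, 20, 30, 26, 27, 28, 26, 29, 34, 32, 29, 36, 42, 40, 40, 45, 43, 47, 44, 49, 48, 51, 49, 50, 53, 55, 54, 60, 61, 193, 244, 247, 247, 248, 246, 247, 247, 248, 250, 247, 246, 246, 246, 246, 213, 101, 65, 54, 57, 58, 54, 53, 56, 58, 56, 49, 47, 47, 52, 46, 42, 43, 42, 43, 42, 35, 35, 32, 31]
150 [25, 18, 23, 24, 22, 23, 27, 18, 26, 24, 26, 26, 24, 28, 26, 28, 35, 30, 37, 34, 40, 41, 41, 37, 37, 44, 45, 47, 47, 49, 50, 54, 54, 58, 57, 55, 56, 56, 59, 58, 183, 242, 245, 247, 246, 244, 243, 244, 245, 246, 246, 245, 245, 245, 244, 157, 99, 65, 62, 62, 61, 57, 56, 55, 53, 56, 57, 53, 50, 54, 49, 47, 43, 41, 43, 43, 37, 36, 41, 36]
200 [25, 17, 27, 28, 26, 25, 21, 23, 26, 25, 29, 31, 24, 23, 25, 33, 27, 30, 31, 35, 33, 32, 37, 37, 39, 40, 49, 49, 44, 50, 47, 48, 51, 54, 53, 53, 53, 59, 55, 60, 90, 235, 244, 245, 245, 242, 241, 243, 244, 246, 245, 243, 243, 244, 234, 130, 82, 58, 59, 60, 59, 56, 53, 54, 57, 54, 56, 49, 47, 49, 46, 46, 45, 47, 40, 42, 38, 33, 40, 33]
240 [33, 31, 30, 27, 29, 28, 20, 26, 28, 26, 31, 18, 26, 27, 31, 33, 33, 33, 32, 32, 37, 36, 36, 42, 40, 40, 41, 95, 145, 145, 143, 145, 145, 89, 61, 52, 52, 53, 54, 57, 86, 230, 242, 243, 243, 240, 240, 241, 241, 245, 243, 241, 242, 243, 223, 84, 68, 127, 148, 149, 150, 150, 143, 74, 52, 53, 52, 52, 49, 48, 47, 45, 45, 42, 39, 41, 40, 37, 37, 39]
```

```bash
cat >> h.py <<'E'
def strip_fit(d,yaw=-.129,x0=.436,y0=-.39):
    """fit strip standing on bench: tilt a (top toward fence -y), pivot y, x along; side-view corners of silhouette"""
    g=cv2.cvtColor(d['img'],cv2.COLOR_RGB2GRAY)
    c=proj(d,[[x0,y0,.04]])[0].astype(int); print('centre px',c)
    return g,c
E
python3 - <<'E'
from h import *
d=load('s6'); g,c=strip_fit(d)
for u in range(c[0]-50,c[0]+55,8): print(u,g[c[1]-35:c[1]+40,u].tolist()[::2])
print('row0',c[1]-35)
Rz=R.from_euler('Z',-.129).as_matrix()
for a in (0,6,10,14,20):
    a=np.radians(a); 
    P=[]
    for x in (-.085,0,.085):
        for h in (0,.066): P.append(Rz@np.array([x,-h*np.sin(a),h*np.cos(a)])+[.4343,-.3946-.003+.066*np.sin(a)*(1),0])
    print(np.degrees(a).round(),proj(d,P).round(0).tolist())
E
```

```text
centre px [371 273]
321 [12, 11, 14, 18, 12, 17, 15, 13, 50, 239, 243, 175, 167, 118, 6, 15, 13, 16, 15, 16, 15, 17, 14, 8, 15, 14, 14, 12, 12, 12, 14, 11, 12, 12, 14, 13, 14, 16]
329 [11, 19, 12, 15, 11, 14, 17, 13, 98, 247, 224, 167, 162, 49, 14, 12, 9, 14, 17, 11, 13, 13, 12, 10, 13, 15, 12, 14, 10, 15, 11, 14, 15, 15, 11, 14, 16, 13]
337 [15, 12, 12, 12, 17, 12, 12, 27, 197, 247, 178, 168, 165, 9, 15, 15, 15, 16, 14, 19, 32, 34, 42, 69, 58, 44, 21, 14, 16, 13, 15, 16, 16, 13, 12, 12, 12, 15]
345 [13, 17, 16, 10, 15, 9, 15, 78, 244, 246, 165, 164, 52, 15, 11, 28, 202, 250, 238, 150, 149, 149, 150, 151, 150, 121, 25, 15, 13, 13, 18, 13, 16, 16, 10, 12, 16, 16]
353 [15, 10, 10, 17, 7, 10, 20, 166, 247, 177, 166, 133, 14, 7, 15, 96, 247, 249, 164, 149, 150, 149, 150, 149, 144, 71, 13, 11, 13, 13, 11, 13, 14, 15, 12, 16, 13, 13]
361 [12, 10, 9, 9, 10, 13, 44, 225, 232, 163, 161, 50, 13, 14, 27, 199, 250, 235, 147, 150, 147, 148, 148, 147, 120, 25, 14, 16, 15, 11, 14, 11, 16, 14, 14, 14, 8, 15]
369 [49, 52, 50, 45, 46, 48, 64, 83, 60, 81, 157, 107, 78, 68, 109, 246, 248, 159, 146, 148,
[... 984 characters left out ...]
17, 14, 15, 15, 12, 16, 7, 3, 172, 181]
425 [194, 141, 51, 10, 10, 10, 5, 6, 5, 6, 9, 11, 7, 10, 6, 6, 9, 7, 11, 4, 9, 2, 8, 10, 8, 10, 15, 9, 14, 13, 16, 14, 10, 7, 7, 137, 227, 226]
row0 238
0.0 [[337.0, 291.0], [338.0, 274.0], [371.0, 286.0], [374.0, 270.0], [404.0, 282.0], [408.0, 265.0]]
6.0 [[336.0, 288.0], [338.0, 274.0], [370.0, 284.0], [373.0, 270.0], [403.0, 280.0], [408.0, 265.0]]
10.0 [[335.0, 287.0], [337.0, 274.0], [369.0, 283.0], [373.0, 270.0], [402.0, 279.0], [407.0, 266.0]]
14.0 [[335.0, 285.0], [337.0, 275.0], [368.0, 281.0], [373.0, 270.0], [401.0, 277.0], [407.0, 266.0]]
20.0 [[334.0, 283.0], [337.0, 275.0], [367.0, 279.0], [372.0, 271.0], [400.0, 275.0], [407.0, 267.0]]
```

>>> {"name": "servo_tool", "arguments": {
  "deltas": [
    {"x": 0, "y": -0.002, "z": 0, "yaw": 0, "claw": -0.58},
    {"x": 0, "y": -0.002, "z": 0, "yaw": 0, "claw": -0.58},
    {"x": 0, "y": -0.002, "z": 0, "yaw": 0, "claw": -0.58}
  ]
}}

```text
time_s: 17.4
position: [0.4336, -0.4006, 0.0192]
ee_rot: [0.064, 0.998, 0.0, -0.0]
contact_force: [-0.2, -0.2, 0.2]
grip_width: 0.018
finger_force: 0.0
```

```bash
cat >> h.py <<'E'
def edge(f):
    s=snap('wrist',f+'w'); d=snap('side',f+'s'); g=cv2.cvtColor(s['img'],cv2.COLOR_RGB2GRAY)
    for r in (60,100,150,200): print(r,'bright cols',[int(i) for i in np.flatnonzero(np.diff((g[r,200:440]>130).astype(int)))+200], g[r,336:362:2].tolist())
    h=cv2.cvtColor(d['img'],cv2.COLOR_RGB2GRAY)
    for u in (345,353,361): print(u,h[258:300,u].tolist())
E
python3 - <<'E'
from h import *
st(); edge('a7')
E
```

```text
t17.40 pos [ 0.4336 -0.4006  0.0192] toolx ang 172.61 z [-0.  0. -1.] grip 0.018 0.0 F [-0.2 -0.2  0.2] q [-0.97  0.12 -0.21  1.25 -0.   -0.84]
60 bright cols [] [41, 44, 42, 41, 39, 42, 42, 37, 42, 40, 36, 38, 36]
100 bright cols [306, 337, 341, 344, 348, 351] [231, 123, 101, 148, 163, 105, 108, 200, 103, 59, 51, 53, 50]
150 bright cols [306, 337, 340, 344, 347, 350] [217, 114, 120, 236, 160, 108, 222, 159, 82, 55, 51, 51, 53]
200 bright cols [307, 336, 340, 342, 346, 349] [174, 103, 128, 150, 108, 124, 227, 105, 54, 51, 49, 47, 50]
345 [166, 165, 164, 138, 51, 13, 12, 16, 8, 9, 11, 13, 16, 24, 85, 201, 249, 251, 250, 238, 181, 140, 136, 137, 136, 134, 136, 136, 137, 133, 111, 64, 22, 12, 18, 14, 14, 13, 10, 16, 14, 17]
353 [164, 161, 133, 49, 15, 13, 12, 15, 17, 11, 18, 15, 25, 84, 200, 248, 250, 249, 237, 180, 138, 134, 135, 135, 134, 136, 135, 136, 131, 110, 64, 23, 12, 11, 12, 12, 10, 16, 12, 14, 13, 14]
361 [160, 131, 49, 18, 13, 16, 15, 14, 12, 17, 16, 18, 78, 198, 249, 250, 249, 236, 179, 136, 134, 134, 134, 135, 135, 135, 134, 132, 110, 62, 21, 12, 12, 11, 12, 16, 12, 7, 17, 15, 8, 15]
```

The groove face now shows (cols 338–351), with the strip leaning about 13° toward −y as intended. I'll open the +y finger clear of the bottom, keeping the −y finger in place, then descend.

>>> {"name": "servo_tool", "arguments": {
  "deltas": [
    {"x": 0, "y": 0.001, "z": 0, "yaw": 0, "claw": -0.51},
    {"x": 0, "y": 0.0012, "z": 0, "yaw": 0, "claw": -0.44},
    {"x": 0, "y": 0.0013, "z": 0, "yaw": 0, "claw": -0.37},
    {"x": 0, "y": 0.0014, "z": 0, "yaw": 0, "claw": -0.3},
    {"x": 0, "y": 0.0014, "z": 0, "yaw": 0, "claw": -0.23},
    {"x": 0, "y": 0.0014, "z": 0, "yaw": 0, "claw": -0.16},
    {"x": 0, "y": 0.0014, "z": 0, "yaw": 0, "claw": -0.12}
  ]
}}

```text
time_s: 18.38
position: [0.4348, -0.3914, 0.0192]
ee_rot: [0.064, 0.998, 0.0, 0.0]
contact_force: [0.3, 0.3, -0.0]
grip_width: 0.0376
finger_force: 0.1
```

```bash
python3 - <<'E'
from h import *
st(); edge('a8')
E
```

```text
t18.38 pos [ 0.4348 -0.3914  0.0192] toolx ang 172.62 z [ 0.  0. -1.] grip 0.0376 0.08009953337023035 F [ 0.3  0.3 -0. ] q [-0.96  0.1  -0.22  1.24  0.   -0.83]
60 bright cols [] [29, 33, 29, 31, 28, 29, 30, 29, 29, 20, 28, 24, 20]
100 bright cols [271, 301, 309, 317, 326, 331] [97, 44, 42, 43, 44, 40, 38, 38, 34, 34, 36, 33, 37]
150 bright cols [273, 301, 310, 318, 325, 331] [83, 48, 43, 47, 47, 44, 43, 42, 37, 35, 39, 39, 34]
200 bright cols [274, 302, 310, 318, 325, 331] [67, 45, 45, 46, 45, 47, 43, 40, 42, 41, 38, 37, 35]
345 [166, 166, 164, 140, 51, 14, 14, 15, 9, 9, 14, 14, 17, 13, 25, 85, 203, 249, 251, 250, 240, 183, 139, 132, 132, 132, 132, 131, 134, 130, 108, 60, 14, 9, 14, 12, 13, 13, 14, 14, 17, 12]
353 [165, 161, 133, 48, 11, 16, 12, 16, 11, 14, 16, 14, 20, 15, 75, 200, 249, 251, 249, 239, 185, 137, 132, 131, 131, 133, 133, 131, 130, 108, 62, 18, 15, 14, 16, 12, 17, 10, 14, 15, 15, 15]
361 [160, 133, 49, 15, 15, 12, 9, 13, 7, 16, 5, 9, 13, 76, 199, 248, 250, 249, 238, 183, 135, 131, 131, 131, 132, 131, 130, 129, 106, 61, 19, 8, 9, 13, 9, 9, 19, 15, 12, 13, 14, 11]
```

>>> {"name": "servo_tool", "arguments": {
  "deltas": [
    {"x": 0, "y": 0, "z": 0.005, "yaw": 0, "claw": -0.12},
    {"x": 0, "y": 0, "z": 0.005, "yaw": 0, "claw": -0.12},
    {"x": 0, "y": 0, "z": 0.005, "yaw": 0, "claw": -0.12}
  ]
}}

```text
time_s: 18.85
position: [0.4346, -0.3913, 0.0036]
ee_rot: [0.064, 0.998, 0.0, -0.0]
contact_force: [-0.4, 0.9, -0.2]
grip_width: 0.0377
finger_force: 0.1
```

>>> {"name": "servo_tool", "arguments": {
  "deltas": [
    {"x": 0, "y": 0, "z": 0.004, "yaw": 0, "claw": -0.12},
    {"x": 0, "y": 0, "z": 0.003, "yaw": 0, "claw": -0.12}
  ]
}}

```text
time_s: 19.1
position: [0.4347, -0.3914, -0.0032]
ee_rot: [0.064, 0.998, 0.0, -0.0]
contact_force: [0.2, -0.4, 0.8]
grip_width: 0.0374
finger_force: 0.1
```

```bash
python3 - <<'E'
from h import *
st(); edge('a9')
m=load('a9s')['img'][225:310,310:420]; cv2.imwrite('pics/m9.png',cv2.resize(m,None,fx=7,fy=7,interpolation=cv2.INTER_CUBIC)[:,:,::-1])
E
```

```text
t19.10 pos [ 0.4347 -0.3914 -0.0032] toolx ang 172.61 z [-0.  0. -1.] grip 0.0374 0.06187475650222041 F [ 0.2 -0.4  0.8] q [-0.96  0.12 -0.25  1.2   0.   -0.83]
60 bright cols [260, 296] [32, 30, 35, 32, 31, 32, 21, 27, 25, 22, 23, 28, 20]
100 bright cols [261, 297, 308, 317, 326, 333] [107, 89, 43, 42, 42, 35, 36, 39, 30, 30, 33, 30, 26]
150 bright cols [263, 298, 308, 317, 326, 333] [107, 78, 43, 45, 41, 47, 41, 39, 35, 39, 35, 36, 32]
200 bright cols [266, 299, 309, 317, 326, 332] [105, 59, 47, 44, 46, 44, 39, 40, 41, 32, 40, 35, 38]
345 [163, 162, 161, 136, 50, 11, 19, 9, 12, 17, 13, 11, 12, 14, 19, 75, 193, 248, 250, 249, 239, 185, 136, 131, 131, 130, 130, 130, 132, 127, 106, 61, 19, 13, 12, 14, 13, 13, 12, 13, 9, 12]
353 [161, 158, 129, 48, 11, 13, 9, 14, 14, 14, 13, 15, 16, 17, 74, 194, 248, 250, 248, 238, 186, 135, 129, 128, 129, 128, 129, 129, 127, 106, 59, 18, 9, 10, 17, 16, 15, 14, 13, 14, 14, 12]
361 [158, 129, 50, 18, 16, 14, 10, 14, 16, 15, 12, 14, 16, 74, 195, 247, 249, 248, 238, 187, 134, 128, 128, 127, 128, 128, 129, 126, 104, 58, 19, 7, 10, 11, 13, 9, 11, 10, 10, 11, 12, 13]
```

View pics/m9.png

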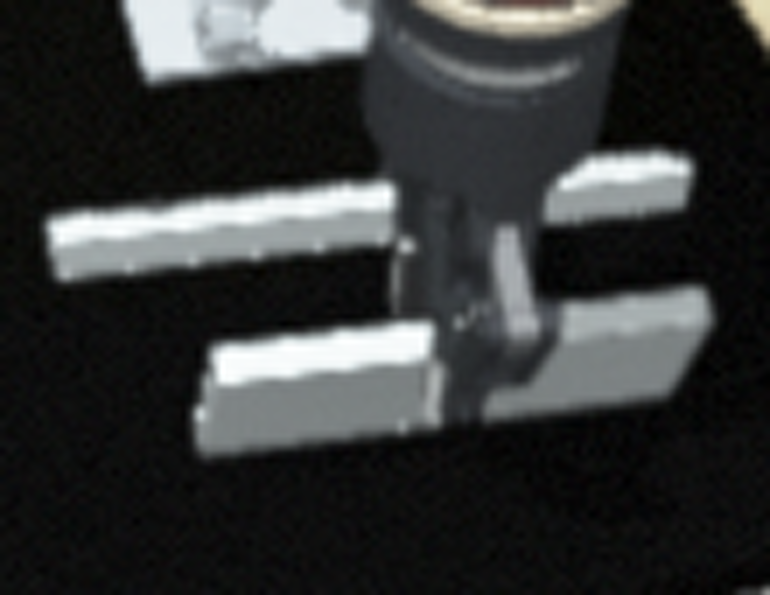

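Side crop: the strip leans toward −y, the finger tip at (460,420) is about 13 mm above the bench, and the gripper body at row 180 is well clear. I'll descend a little more, then open gradually.

>>> {"name": "servo_tool", "arguments": {
  "deltas": [
    {"x": 0, "y": 0, "z": 0.003, "yaw": 0, "claw": -0.12},
    {"x": 0, "y": 0, "z": 0.003, "yaw": 0, "claw": -0.12}
  ]
}}

```text
time_s: 19.45
position: [0.4348, -0.3915, -0.0089]
ee_rot: [0.064, 0.998, -0.0, 0.0]
contact_force: [-0.1, -0.3, 0.5]
grip_width: 0.0376
finger_force: 0.1
```

>>> {"name": "servo_tool", "arguments": {
  "deltas": [
    {"x": 0, "y": 0, "z": 0.002, "yaw": 0, "claw": -0.08},
    {"x": 0, "y": 0, "z": 0.001, "yaw": 0, "claw": -0.04},
    {"x": 0, "y": 0, "z": 0, "yaw": 0, "claw": 0}
  ]
}}

```text
time_s: 19.82
position: [0.4347, -0.3914, -0.0119]
ee_rot: [0.064, 0.998, 0.0, -0.0]
contact_force: [0.2, -0.2, -0.6]
grip_width: 0.0426
finger_force: 0.0
```

```bash
python3 - <<'E'
from h import *
st(); edge('b1')
E
```

```text
t19.82 pos [ 0.4347 -0.3914 -0.0119] toolx ang 172.62 z [-0.  0. -1.] grip 0.0426 0.0409784160729032 F [ 0.2 -0.2 -0.6] q [-0.96  0.13 -0.26  1.19  0.   -0.83]
60 bright cols [246, 285] [28, 36, 33, 28, 31, 30, 25, 23, 28, 24, 19, 20, 22]
100 bright cols [248, 286, 300, 312, 324, 332] [113, 108, 62, 41, 37, 39, 34, 32, 38, 34, 34, 34, 35]
150 bright cols [251, 287, 301, 312, 324, 332] [116, 108, 49, 44, 41, 41, 39, 38, 41, 36, 42, 34, 37]
200 bright cols [254, 289, 301, 313, 324, 332] [114, 82, 43, 46, 46, 42, 43, 40, 41, 36, 38, 33, 35]
345 [162, 163, 162, 137, 51, 16, 13, 14, 14, 15, 15, 14, 6, 14, 12, 12, 75, 194, 248, 250, 249, 247, 220, 141, 126, 126, 125, 126, 125, 125, 102, 60, 18, 12, 13, 10, 15, 13, 14, 12, 13, 14]
353 [161, 159, 131, 46, 10, 12, 10, 16, 13, 14, 10, 15, 12, 15, 15, 71, 201, 250, 251, 249, 246, 219, 138, 125, 125, 126, 126, 124, 123, 103, 59, 23, 8, 8, 13, 15, 14, 12, 14, 7, 14, 13]
361 [157, 128, 50, 13, 12, 9, 12, 13, 16, 8, 14, 12, 12, 15, 74, 198, 248, 249, 248, 243, 207, 134, 126, 125, 125, 125, 125, 123, 100, 57, 19, 7, 3, 11, 16, 8, 15, 9, 15, 9, 16, 10]
```

The strip follows the −y finger smoothly. I'll shift −y so the +y finger becomes a stop for the bottom edge, then open and shift together.

>>> {"name": "servo_tool", "arguments": {
  "deltas": [
    {"x": 0, "y": -0.002, "z": 0.001, "yaw": 0, "claw": 0},
    {"x": 0, "y": -0.002, "z": 0.001, "yaw": 0, "claw": 0},
    {"x": 0, "y": -0.002, "z": 0, "yaw": 0, "claw": 0},
    {"x": 0, "y": -0.002, "z": 0, "yaw": 0, "claw": 0},
    {"x": 0, "y": -0.001, "z": 0, "yaw": 0, "claw": 0.05},
    {"x": 0, "y": -0.001, "z": 0, "yaw": 0, "claw": 0.1},
    {"x": 0, "y": -0.001, "z": 0, "yaw": 0, "claw": 0.15}
  ]
}}

```text
time_s: 20.8
position: [0.4333, -0.4024, -0.0138]
ee_rot: [0.064, 0.998, 0.0, 0.0]
contact_force: [-0.2, 0.1, 0.2]
grip_width: 0.0492
finger_force: 0.2
```

```bash
python3 - <<'E'
from h import *
st(); edge('b2')
E
```

```text
t20.80 pos [ 0.4333 -0.4024 -0.0138] toolx ang 172.62 z [ 0.  0. -1.] grip 0.0492 0.16120049986056983 F [-0.2  0.1  0.2] q [-0.97  0.15 -0.24  1.19  0.   -0.84]
60 bright cols [239, 294] [39, 40, 41, 37, 36, 38, 34, 38, 36, 33, 36, 33, 33]
100 bright cols [241, 296, 299, 361] [159, 137, 197, 235, 235, 236, 233, 155, 151, 149, 150, 147, 147]
150 bright cols [244, 297, 301, 336, 338, 359] [131, 116, 221, 234, 234, 235, 195, 154, 151, 150, 149, 149, 102]
200 bright cols [247, 298, 303, 358] [142, 159, 231, 233, 234, 233, 154, 154, 147, 151, 148, 150, 53]
345 [163, 163, 161, 137, 50, 14, 12, 13, 12, 13, 16, 6, 15, 16, 10, 11, 10, 10, 12, 12, 12, 15, 55, 162, 239, 251, 252, 251, 237, 169, 101, 61, 18, 3, 9, 3, 14, 14, 13, 11, 10, 12]
353 [162, 158, 131, 47, 11, 16, 10, 13, 12, 8, 15, 15, 14, 14, 15, 9, 12, 13, 13, 13, 10, 56, 165, 239, 250, 251, 250, 236, 166, 99, 59, 14, 7, 9, 4, 13, 7, 2, 11, 9, 13, 12]
361 [158, 129, 49, 16, 17, 13, 17, 7, 10, 15, 13, 13, 12, 14, 13, 15, 11, 7, 11, 12, 56, 168, 240, 250, 251, 250, 236, 166, 99, 59, 18, 9, 8, 8, 10, 7, 11, 7, 16, 11, 9, 14]
```

>>> {"name": "servo_tool", "arguments": {
  "deltas": [
    {"x": 0, "y": -0.0006, "z": 0.0004, "yaw": 0, "claw": 0.18},
    {"x": 0, "y": -0.0006, "z": 0.0004, "yaw": 0, "claw": 0.21},
    {"x": 0, "y": -0.0006, "z": 0.0004, "yaw": 0, "claw": 0.24},
    {"x": 0, "y": -0.0006, "z": 0.0004, "yaw": 0, "claw": 0.27},
    {"x": 0, "y": -0.0006, "z": 0.0004, "yaw": 0, "claw": 0.3},
    {"x": 0, "y": -0.0006, "z": 0.0004, "yaw": 0, "claw": 0.33},
    {"x": 0, "y": -0.0006, "z": 0.0004, "yaw": 0, "claw": 0.36},
    {"x": 0, "y": -0.0006, "z": 0.0004, "yaw": 0, "claw": 0.39},
    {"x": 0, "y": -0.0006, "z": 0.0004, "yaw": 0, "claw": 0.42},
    {"x": 0, "y": 0, "z": 0, "yaw": 0, "claw": 0.42}
  ]
}}

```text
time_s: 22.15
position: [0.4327, -0.4077, -0.0175]
ee_rot: [0.064, 0.998, 0.0, 0.0]
contact_force: [-0.3, -0.7, -0.9]
grip_width: 0.0607
finger_force: 0.3
```

```bash
python3 - <<'E'
from h import *
st(); edge('b3')
E
```

```text
t22.15 pos [ 0.4327 -0.4077 -0.0175] toolx ang 172.61 z [ 0.  0. -1.] grip 0.0607 0.26836532168090343 F [-0.3 -0.7 -0.9] q [-0.98  0.16 -0.23  1.18  0.   -0.85]
60 bright cols [225, 276] [51, 51, 48, 43, 46, 46, 46, 46, 43, 46, 43, 45, 40]
100 bright cols [227, 371] [181, 186, 197, 193, 191, 230, 235, 236, 242, 221, 193, 198, 198]
150 bright cols [230, 369] [163, 147, 196, 196, 199, 232, 235, 237, 244, 199, 200, 199, 196]
200 bright cols [233, 368] [193, 199, 193, 194, 224, 232, 235, 241, 213, 201, 198, 197, 195]
345 [161, 162, 160, 135, 49, 14, 10, 10, 10, 9, 12, 15, 12, 18, 17, 15, 16, 9, 10, 11, 13, 13, 16, 13, 16, 64, 156, 199, 220, 231, 237, 249, 249, 249, 240, 176, 60, 9, 11, 16, 14, 7]
353 [160, 159, 131, 47, 14, 9, 16, 11, 17, 13, 13, 15, 13, 15, 14, 9, 10, 13, 8, 15, 12, 9, 13, 19, 62, 154, 196, 220, 231, 238, 248, 249, 248, 237, 170, 57, 8, 11, 8, 12, 12, 7]
361 [157, 128, 46, 14, 11, 13, 15, 10, 14, 13, 13, 16, 16, 15, 12, 10, 10, 14, 11, 12, 16, 14, 19, 64, 155, 194, 213, 226, 237, 248, 248, 247, 233, 159, 53, 4, 7, 7, 15, 11, 1, 4]
```

>>> {"name": "servo_tool", "arguments": {
  "deltas": [
    {"x": 0, "y": -0.0003, "z": 0.0003, "yaw": 0, "claw": 0.435},
    {"x": 0, "y": -0.0003, "z": 0.0003, "yaw": 0, "claw": 0.45},
    {"x": 0, "y": -0.0003, "z": 0.0003, "yaw": 0, "claw": 0.465},
    {"x": 0, "y": -0.0003, "z": 0.0003, "yaw": 0, "claw": 0.475},
    {"x": 0, "y": -0.0003, "z": 0.0003, "yaw": 0, "claw": 0.485},
    {"x": 0, "y": -0.0003, "z": 0.0003, "yaw": 0, "claw": 0.495},
    {"x": 0, "y": 0, "z": 0, "yaw": 0, "claw": 0.505},
    {"x": 0, "y": 0, "z": 0, "yaw": 0, "claw": 0.515},
    {"x": 0, "y": 0, "z": 0, "yaw": 0, "claw": 0.525}
  ]
}}

```text
time_s: 23.38
position: [0.4324, -0.4095, -0.0192]
ee_rot: [0.064, 0.998, 0.0, 0.0]
contact_force: [-0.3, -0.0, -0.5]
grip_width: 0.0651
finger_force: 0.3
```

```bash
python3 - <<'E'
from h import *
st(); edge('b4')
E
```

```text
t23.38 pos [ 0.4324 -0.4095 -0.0192] toolx ang 172.61 z [ 0.  0. -1.] grip 0.0651 0.27122595347464085 F [-0.3 -0.  -0.5] q [-0.98  0.17 -0.23  1.18  0.   -0.85]
60 bright cols [224, 266] [48, 51, 46, 49, 47, 42, 45, 46, 46, 40, 46, 45, 42]
100 bright cols [222, 374] [163, 206, 216, 212, 209, 213, 231, 232, 236, 250, 216, 212, 211]
150 bright cols [225, 373] [147, 198, 217, 212, 209, 226, 232, 233, 245, 229, 217, 216, 217]
200 bright cols [229, 371] [214, 219, 217, 211, 213, 231, 232, 238, 243, 215, 217, 218, 216]
345 [162, 162, 160, 136, 51, 16, 12, 15, 13, 11, 8, 16, 14, 9, 15, 14, 13, 15, 12, 10, 12, 8, 13, 16, 14, 49, 136, 222, 228, 189, 212, 221, 235, 248, 247, 246, 243, 195, 81, 18, 15, 12]
353 [162, 159, 132, 47, 14, 12, 14, 13, 15, 9, 8, 12, 12, 14, 12, 15, 12, 10, 13, 14, 9, 15, 12, 18, 53, 137, 222, 227, 189, 213, 219, 236, 248, 246, 246, 242, 188, 71, 11, 8, 7, 8]
361 [156, 128, 50, 14, 12, 13, 13, 14, 8, 12, 14, 15, 15, 13, 13, 11, 14, 12, 11, 11, 14, 17, 16, 54, 135, 222, 226, 189, 213, 217, 236, 247, 245, 244, 240, 185, 71, 13, 7, 8, 12, 3]
```

>>> {"name": "servo_tool", "arguments": {
  "deltas": [
    {"x": 0, "y": 0, "z": 0, "yaw": 0, "claw": 0.53},
    {"x": 0, "y": 0, "z": 0, "yaw": 0, "claw": 0.535},
    {"x": 0, "y": 0, "z": 0, "yaw": 0, "claw": 0.54},
    {"x": 0, "y": 0, "z": 0, "yaw": 0, "claw": 0.544},
    {"x": 0, "y": 0, "z": 0, "yaw": 0, "claw": 0.548},
    {"x": 0, "y": 0, "z": 0, "yaw": 0, "claw": 0.552},
    {"x": 0, "y": 0, "z": 0, "yaw": 0, "claw": 0.556},
    {"x": 0, "y": 0, "z": 0, "yaw": 0, "claw": 0.56},
    {"x": 0, "y": 0, "z": 0, "yaw": 0, "claw": 0.564},
    {"x": 0, "y": 0, "z": 0, "yaw": 0, "claw": 0.568},
    {"x": 0, "y": 0, "z": 0, "yaw": 0, "claw": 0.572}
  ]
}}

```text
time_s: 24.85
position: [0.4324, -0.4095, -0.0192]
ee_rot: [0.064, 0.998, 0.0, 0.0]
contact_force: [-0.6, -1.4, -0.3]
grip_width: 0.0669
finger_force: 0.3
```

>>> {"name": "servo_tool", "arguments": {
  "deltas": [
    {"x": 0, "y": 0, "z": 0, "yaw": 0, "claw": 0.58},
    {"x": 0, "y": 0, "z": 0, "yaw": 0, "claw": 0.59},
    {"x": 0, "y": 0, "z": 0, "yaw": 0, "claw": 0.6},
    {"x": 0, "y": 0, "z": 0, "yaw": 0, "claw": 0.62},
    {"x": 0, "y": 0, "z": 0, "yaw": 0, "claw": 0.65},
    {"x": 0, "y": 0, "z": 0, "yaw": 0, "claw": 0.7}
  ]
}}

```text
time_s: 25.6
position: [0.4324, -0.4095, -0.0192]
ee_rot: [0.064, 0.998, 0.0, 0.0]
contact_force: [0.3, 0.4, 0.7]
grip_width: 0.0728
finger_force: 0.3
```

```bash
python3 - <<'E'
from h import *
st(); edge('b5'); t=snap('top','b5t')
E
```

```text
t25.60 pos [ 0.4324 -0.4095 -0.0192] toolx ang 172.61 z [ 0.  0. -1.] grip 0.0728 0.3080133441835642 F [0.3 0.4 0.7] q [-0.98  0.17 -0.23  1.18  0.   -0.85]
60 bright cols [222, 240] [52, 48, 53, 51, 50, 50, 47, 47, 47, 46, 46, 41, 47]
100 bright cols [214, 373] [227, 226, 224, 222, 226, 228, 232, 250, 227, 225, 227, 227, 226]
150 bright cols [218, 372] [228, 223, 223, 224, 226, 228, 244, 238, 227, 227, 228, 227, 226]
200 bright cols [222, 370] [225, 223, 222, 225, 227, 232, 249, 228, 227, 228, 228, 226, 224]
345 [162, 162, 160, 137, 50, 13, 12, 10, 12, 11, 14, 14, 11, 11, 13, 13, 14, 16, 15, 16, 14, 14, 15, 15, 11, 45, 133, 192, 223, 224, 200, 216, 233, 221, 190, 223, 240, 242, 243, 241, 185, 64]
353 [161, 157, 130, 47, 14, 16, 9, 10, 16, 13, 16, 10, 16, 17, 13, 11, 9, 14, 14, 12, 14, 11, 8, 14, 47, 133, 193, 224, 222, 198, 217, 232, 220, 187, 221, 240, 242, 242, 242, 189, 67, 12]
361 [157, 129, 50, 11, 15, 17, 14, 14, 14, 13, 13, 11, 14, 19, 12, 11, 9, 11, 12, 14, 4, 16, 11, 47, 134, 193, 223, 223, 198, 223, 235, 219, 187, 221, 238, 241, 239, 224, 147, 49, 9, 6]
```

>>> {"name": "servo_tool", "arguments": {
  "deltas": [
    {"x": 0, "y": 0, "z": 0, "yaw": 0, "claw": 0.75},
    {"x": 0, "y": 0, "z": 0, "yaw": 0, "claw": 0.8},
    {"x": 0, "y": 0, "z": 0, "yaw": 0, "claw": 0.85},
    {"x": 0, "y": 0, "z": 0, "yaw": 0, "claw": 0.9},
    {"x": 0, "y": 0, "z": 0, "yaw": 0, "claw": 0.95},
    {"x": 0, "y": 0, "z": 0, "yaw": 0, "claw": 1}
  ]
}}

```text
time_s: 26.5
position: [0.4324, -0.4094, -0.0192]
ee_rot: [0.064, 0.998, 0.0, 0.0]
contact_force: [-1.1, 0.5, -1.2]
grip_width: 0.085
finger_force: 0.0
```

```bash
python3 - <<'E'
from h import *
st(); edge('b6')
E
```

```text
t26.50 pos [ 0.4324 -0.4094 -0.0192] toolx ang 172.61 z [ 0.  0. -1.] grip 0.085 0.0 F [-1.1  0.5 -1.2] q [-0.98  0.17 -0.23  1.18  0.   -0.85]
60 bright cols [] [51, 53, 53, 50, 50, 50, 45, 44, 48, 45, 45, 44, 40]
100 bright cols [204, 236, 238, 358] [241, 241, 239, 237, 236, 240, 236, 236, 236, 238, 238, 209, 64]
150 bright cols [208, 240, 241, 357] [239, 239, 239, 236, 238, 237, 236, 234, 236, 239, 234, 126, 66]
200 bright cols [212, 243, 244, 356] [239, 239, 236, 235, 237, 236, 234, 235, 237, 235, 147, 67, 61]
345 [158, 157, 157, 133, 48, 12, 9, 13, 13, 11, 13, 14, 10, 11, 14, 11, 11, 17, 13, 9, 11, 12, 14, 12, 16, 9, 16, 71, 191, 240, 243, 243, 238, 226, 231, 243, 247, 247, 244, 245, 245, 245]
353 [159, 155, 128, 45, 13, 14, 8, 12, 14, 14, 12, 10, 10, 9, 14, 11, 10, 12, 17, 13, 11, 10, 12, 5, 18, 11, 71, 192, 239, 244, 243, 237, 225, 231, 243, 248, 247, 245, 244, 244, 244, 240]
361 [152, 125, 49, 11, 14, 9, 11, 12, 11, 7, 13, 14, 9, 13, 15, 13, 11, 10, 16, 13, 15, 9, 11, 17, 15, 74, 194, 239, 243, 243, 234, 220, 231, 242, 244, 244, 244, 244, 244, 244, 239, 225]
```

>>> {"name": "servo_tool", "arguments": {
  "deltas": [
    {"x": 0, "y": -0.003, "z": 0, "yaw": 0, "claw": 1},
    {"x": 0, "y": -0.003, "z": 0, "yaw": 0, "claw": 1},
    {"x": 0, "y": -0.002, "z": 0, "yaw": 0, "claw": 1},
    {"x": 0, "y": 0, "z": -0.01, "yaw": 0, "claw": 1},
    {"x": 0, "y": 0, "z": -0.03, "yaw": 0, "claw": 1},
    {"x": 0, "y": 0, "z": -0.04, "yaw": 0, "claw": 1},
    {"x": 0, "y": 0, "z": -0.04, "yaw": 0, "claw": 1},
    {"x": 0, "y": 0, "z": 0, "yaw": 0, "claw": 1}
  ]
}}

```text
time_s: 27.6
position: [0.4329, -0.4195, 0.1056]
ee_rot: [0.064, 0.998, -0.003, 0.002]
contact_force: [0.4, 0.2, -0.2]
grip_width: 0.0854
finger_force: 0.0
```

```bash
python3 - <<'E'
from h import *
st(); s=snap('wrist','c1w'); d=snap('side','c1s')
a=cv2.resize(s['img'],None,fx=.75,fy=.75); b=cv2.resize(d['img'][235:335,300:420],(320,267),interpolation=cv2.INTER_CUBIC)
m=np.zeros((300,800,3),np.uint8); m[:,:480]=a; m[:267,480:]=b; cv2.imwrite('pics/mc1.png',m[:,:,::-1])
E
```

```text
t27.60 pos [ 0.4329 -0.4195  0.1056] toolx ang 172.62 z [ 0.004 -0.006 -1.   ] grip 0.0854 0.0 F [ 0.4  0.2 -0.2] q [-0.99  0.1  -0.06  1.4   0.   -0.86]
```

View pics/mc1.png

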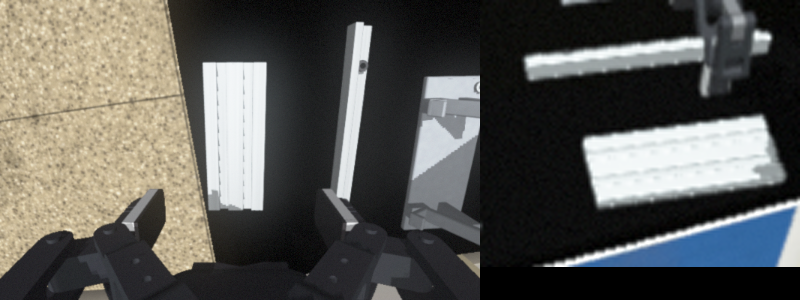

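The strip lies flat, grooves up, parallel-ish to the fence and near the bench edge: wrist corners (203,62), (266,62), (264,210), (207,209) in the crop. I'll measure it against the fence.

```bash
cat >> h.py <<'E'
def strip_pose(s,roi,z=.012,th=170):
    """min-area rectangle of the bright strip top inside roi (u0,u1,v0,v1), on plane z"""
    u0,u1,v0,v1=roi; g=cv2.cvtColor(s['img'],cv2.COLOR_RGB2GRAY); m=np.zeros_like(g); m[v0:v1,u0:u1]=(g[v0:v1,u0:u1]>th)
    n,l,stt,_=cv2.connectedComponentsWithStats(m); k=1+np.argmax(stt[1:,4])
    v,u=np.nonzero(l==k); P=onz(s,np.c_[u,v],z)[:,:2]
    (c,(w,h),a)=cv2.minAreaRect((P*1000).astype(np.float32)); a=np.radians(a+(90 if w<h else 0)); a=(a+np.pi/2)%np.pi-np.pi/2
    print('strip c',np.round(c,1),'size',round(w,1),round(h,1),'yaw',round(a,4)); return np.array(c)/1000,a
E
python3 - <<'E'
from h import *
w=load('c1w'); strip_pose(w,(262,362,75,290),th=120)
d=load('c1s'); strip_pose(d,(333,420,276,315),th=120)
# fence working-face top edge, wrist
g=cv2.cvtColor(w['img'],cv2.COLOR_RGB2GRAY); 
P=[]
for r in (60,120,180,220):
    row=g[r,420:520].astype(int); print(r,row[20:75:1].tolist())
E
```

```text
strip c [ 433.  -424.6] size 66.4 169.1 yaw -0.1271
strip c [ 433.  -430.1] size 73.3 171.7 yaw -0.1317
60 [29, 29, 25, 32, 28, 28, 29, 28, 28, 30, 36, 33, 29, 31, 34, 35, 34, 34, 33, 33, 52, 93, 103, 103, 104, 100, 100, 103, 101, 103, 110, 150, 223, 237, 236, 235, 233, 233, 233, 233, 230, 223, 224, 232, 233, 231, 229, 229, 233, 234, 232, 230, 222, 95, 37]
120 [37, 36, 40, 33, 37, 36, 33, 37, 39, 42, 37, 37, 41, 33, 51, 95, 99, 101, 103, 102, 106, 105, 108, 106, 127, 188, 229, 234, 233, 233, 233, 231, 231, 230, 220, 222, 229, 231, 229, 231, 231, 231, 231, 231, 228, 173, 84, 48, 42, 44, 43, 42, 39, 42, 39]
180 [37, 36, 39, 38, 36, 40, 33, 43, 78, 96, 99, 104, 104, 104, 101, 103, 105, 116, 186, 227, 233, 232, 233, 234, 230, 230, 225, 215, 226, 230, 230, 228, 228, 229, 230, 231, 231, 212, 100, 43, 44, 42, 39, 43, 42, 43, 42, 43, 40, 40, 45, 39, 39, 39, 43]
220 [31, 38, 38, 51, 78, 97, 101, 102, 99, 99, 100, 101, 109, 169, 221, 231, 232, 231, 232, 230, 229, 227, 210, 219, 225, 227, 226, 225, 228, 230, 231, 223, 163, 68, 40, 41, 44, 43, 43, 42, 39, 41, 34, 37, 39, 38, 40, 40, 37, 34, 36, 33, 42, 40, 38]
```

```bash
python3 - <<'E'
from h import *
w=load('c1w')
for z,uv in ((0,[(460.5,60),(454.5,120),(448,180),(443.7,220)]),(.022,[(471.3,60),(464.8,120),(457.8,180),(453,220)])):
    P=onz(w,uv,z)[:,:2]; a,b=np.polyfit(P[:,0],P[:,1],1); yaw=np.arctan(a)
    n=np.array([-np.sin(yaw),np.cos(yaw)]); t=np.array([np.cos(yaw),np.sin(yaw)])
    print(z,'yaw',yaw.round(4),'dist strip',((np.array([.433,-.4246])-P.mean(0))@n).round(4),'along from fence mid',((np.array([.433,-.4246])-[.446,-.3125])@t).round(4))
n=np.array([.1288,.9917]); c=np.array([.433,-.4246]); print('pre-push TCP',c-n*(.033+.011+.014))
E
```

```text
0 yaw -0.1336 dist strip -0.1167 along from fence mid 0.002
0.022 yaw -0.1354 dist strip -0.1161 along from fence mid 0.0022
pre-push TCP [ 0.4255296 -0.4821186]
```

>>> {"name": "servo_tool", "arguments": {
  "deltas": [
    {"x": 0, "y": 0, "z": 0, "yaw": 0.1747, "claw": 0.5},
    {"x": 0, "y": 0, "z": 0, "yaw": 0.1747, "claw": 0},
    {"x": 0, "y": 0, "z": 0, "yaw": 0.1747, "claw": 0},
    {"x": 0, "y": 0, "z": 0, "yaw": 0.1747, "claw": 0},
    {"x": 0, "y": 0, "z": 0, "yaw": 0.1747, "claw": 0},
    {"x": 0, "y": 0, "z": 0, "yaw": 0.1747, "claw": 0},
    {"x": 0, "y": 0, "z": 0, "yaw": 0.1747, "claw": 0},
    {"x": 0, "y": 0, "z": 0, "yaw": 0.1747, "claw": 0},
    {"x": 0, "y": 0, "z": 0, "yaw": 0.1747, "claw": 0},
    {"x": 0, "y": 0, "z": 0, "yaw": 0, "claw": 0}
  ]
}}

```text
time_s: 28.95
position: [0.4309, -0.4167, 0.0993]
ee_rot: [0.751, 0.66, 0.0, -0.001]
contact_force: [0.9, 0.4, -0.2]
grip_width: 0.0426
finger_force: 0.0
```

```bash
python3 - <<'E'
from h import *
to([.4255,-.482,.0])
E
```

```text
t28.95 pos [ 0.4309 -0.4167  0.0993] toolx ang 82.6 z [-0.001  0.002 -1.   ] grip 0.0426 0.0 F [ 0.9  0.4 -0.2] q [-0.99  0.11 -0.07  1.39  0.    0.71]
tool shift [-0.0657  0.0032  0.0992]
```

>>> {"name": "servo_tool", "arguments": {
  "deltas": [
    {"x": -0.022, "y": 0.001, "z": 0, "yaw": 0, "claw": 0},
    {"x": -0.022, "y": 0.001, "z": 0, "yaw": 0, "claw": 0},
    {"x": -0.022, "y": 0.001, "z": 0, "yaw": 0, "claw": 0},
    {"x": 0, "y": 0, "z": 0.03, "yaw": 0, "claw": 0},
    {"x": 0, "y": 0, "z": 0.03, "yaw": 0, "claw": 0},
    {"x": 0, "y": 0, "z": 0.025, "yaw": 0, "claw": 0},
    {"x": 0, "y": 0, "z": 0.015, "yaw": 0, "claw": 0},
    {"x": 0, "y": 0, "z": 0.01, "yaw": 0, "claw": 0},
    {"x": 0, "y": 0, "z": 0, "yaw": 0, "claw": 0}
  ]
}}

```text
time_s: 30.08
position: [0.4257, -0.483, -0.0096]
ee_rot: [0.751, 0.66, 0.0, -0.0]
contact_force: [-0.6, -0.3, 0.0]
grip_width: 0.0426
finger_force: 0.0
```

```bash
python3 - <<'E'
from h import *
st(); d=snap('side','d1'); strip_pose(d,(333,420,276,315),th=120)
E
```

```text
t30.07 pos [ 0.4257 -0.483  -0.0096] toolx ang 82.58 z [-0.     0.001 -1.   ] grip 0.0426 0.0 F [-0.6 -0.3  0. ] q [-1.05  0.3  -0.06  1.22  0.    0.65]
strip c [ 389.7 -424.3] size 73.3 83.9 yaw -0.1153
```

>>> {"name": "servo_tool", "arguments": {
  "deltas": [
    {"x": 0.005, "y": 0, "z": 0.003, "yaw": 0, "claw": 0},
    {"x": 0.005, "y": 0, "z": 0, "yaw": 0, "claw": 0},
    {"x": 0.005, "y": 0, "z": 0, "yaw": 0, "claw": 0},
    {"x": 0.005, "y": 0, "z": 0, "yaw": 0, "claw": 0},
    {"x": 0.005, "y": 0, "z": 0, "yaw": 0, "claw": 0},
    {"x": 0.005, "y": 0, "z": 0, "yaw": 0, "claw": 0},
    {"x": 0.005, "y": 0, "z": 0, "yaw": 0, "claw": 0},
    {"x": 0.005, "y": 0, "z": 0, "yaw": 0, "claw": 0}
  ]
}}

```text
time_s: 31.12
position: [0.431, -0.4433, -0.0123]
ee_rot: [0.752, 0.66, 0.0, -0.0]
contact_force: [0.5, -0.6, -0.5]
grip_width: 0.0428
finger_force: 0.0
```

```bash
python3 - <<'E'
from h import *
st(); w=snap('wrist','d2'); d=snap('side','d2s')
print(w['T'].round(2).tolist(), proj(w,[[.43,-.4,.012],[.446,-.3125,.022]]).round(0).tolist())
strip_pose(w,(0,640,0,330),th=150)
g=cv2.cvtColor(d['img'],cv2.COLOR_RGB2GRAY)
for u in (345,353,361,369): print(u,g[258:312,u].tolist())
E
```

```text
t31.12 pos [ 0.431  -0.4433 -0.0123] toolx ang 82.53 z [ 0.  0. -1.] grip 0.0428 0.0 F [ 0.5 -0.6 -0.5] q [-1.01  0.23 -0.15  1.2   0.    0.69]
[[0.99, -0.12, -0.04, 0.44], [-0.13, -0.95, -0.27, -0.37], [-0.0, 0.27, -0.96, 0.17], [0.0, 0.0, 0.0, 1.0]] [[305.0, 163.0], [314.0, -66.0]]
strip c [ 423.1 -401.7] size 23.2 143.1 yaw -0.1267
345 [159, 161, 159, 134, 49, 10, 10, 15, 12, 17, 15, 15, 13, 12, 13, 8, 17, 9, 10, 12, 14, 9, 12, 17, 12, 13, 15, 72, 193, 241, 244, 244, 238, 226, 231, 244, 248, 247, 245, 245, 246, 246, 242, 227, 234, 243, 242, 243, 243, 244, 244, 243, 206, 162]
353 [160, 156, 129, 47, 12, 9, 12, 14, 15, 29, 49, 60, 63, 70, 60, 49, 38, 26, 15, 12, 16, 14, 10, 12, 12, 9, 73, 194, 241, 244, 245, 239, 226, 232, 244, 248, 248, 246, 245, 245, 245, 242, 228, 233, 241, 243, 243, 244, 244, 244, 238, 195, 158, 98]
361 [154, 126, 50, 15, 14, 14, 16, 6, 11, 29, 82, 133, 156, 150, 127, 95, 91, 101, 123, 124, 93, 68, 47, 49, 48, 49, 47, 50, 50, 49, 49, 57, 107, 212, 242, 245, 245, 245, 245, 245, 240, 227, 233, 240, 242, 243, 243, 244, 244, 237, 192, 155, 94, 37]
369 [48, 44, 46, 44, 46, 45, 48, 46, 49, 50, 57, 60, 61, 60, 54, 49, 47, 44, 39, 38, 35, 37, 47, 50, 52, 51, 54, 56, 53, 50, 49, 56, 55, 69, 99, 136, 153, 159, 160, 163, 165, 166, 163, 178, 226, 241, 245, 243, 226, 179, 146, 86, 34, 12]
```

The strip has not moved: the tips passed above it. I'm over it now, so I'll feel down for its top surface to calibrate the tip height.

>>> {"name": "servo_tool", "arguments": {
  "deltas": [
    {"x": 0, "y": 0, "z": 0.001, "yaw": 0, "claw": 0},
    {"x": 0, "y": 0, "z": 0.001, "yaw": 0, "claw": 0}
  ]
}}

```text
time_s: 31.48
position: [0.4309, -0.4438, -0.0143]
ee_rot: [0.752, 0.659, 0.0, 0.0]
contact_force: [-0.3, 0.6, 0.1]
grip_width: 0.0426
finger_force: 0.0
```

>>> {"name": "servo_tool", "arguments": {
  "deltas": [
    {"x": 0, "y": 0, "z": 0.001, "yaw": 0, "claw": 0},
    {"x": 0, "y": 0, "z": 0.001, "yaw": 0, "claw": 0}
  ]
}}

```text
time_s: 31.72
position: [0.4309, -0.4436, -0.0164]
ee_rot: [0.752, 0.659, 0.0, -0.0]
contact_force: [0.2, -0.1, -0.1]
grip_width: 0.0425
finger_force: 0.0
```

>>> {"name": "servo_tool", "arguments": {
  "deltas": [
    {"x": 0, "y": 0, "z": 0.001, "yaw": 0, "claw": 0},
    {"x": 0, "y": 0, "z": 0.001, "yaw": 0, "claw": 0}
  ]
}}

```text
time_s: 31.98
position: [0.431, -0.4436, -0.0183]
ee_rot: [0.752, 0.66, 0.0, 0.0]
contact_force: [0.1, -0.3, 0.0]
grip_width: 0.0426
finger_force: 0.0
```

>>> {"name": "servo_tool", "arguments": {
  "deltas": [
    {"x": 0, "y": 0, "z": 0.001, "yaw": 0, "claw": 0},
    {"x": 0, "y": 0, "z": 0.001, "yaw": 0, "claw": 0}
  ]
}}

```text
time_s: 32.22
position: [0.431, -0.4436, -0.0203]
ee_rot: [0.752, 0.66, 0.0, -0.0]
contact_force: [0.2, -0.7, -0.9]
grip_width: 0.0423
finger_force: 0.0
```

>>> {"name": "servo_tool", "arguments": {
  "deltas": [
    {"x": 0, "y": 0, "z": 0.001, "yaw": 0, "claw": 0},
    {"x": 0, "y": 0, "z": 0.001, "yaw": 0, "claw": 0}
  ]
}}

```text
time_s: 32.48
position: [0.431, -0.4436, -0.0223]
ee_rot: [0.752, 0.66, 0.0, -0.0]
contact_force: [-0.3, -0.2, -0.3]
grip_width: 0.0428
finger_force: 0.0
```

>>> {"name": "servo_tool", "arguments": {
  "deltas": [
    {"x": 0, "y": 0, "z": 0.001, "yaw": 0, "claw": 0},
    {"x": 0, "y": 0, "z": 0.001, "yaw": 0, "claw": 0}
  ]
}}

```text
time_s: 32.72
position: [0.431, -0.4436, -0.0243]
ee_rot: [0.752, 0.66, 0.0, -0.0]
contact_force: [-0.1, -1.3, 0.3]
grip_width: 0.0427
finger_force: 0.0
```

```bash
python3 - <<'E'
from h import *
d=snap('side','d3'); a=load('c1s')
df=cv2.absdiff(d['img'],a['img']).max(2)>40
m=np.zeros_like(df); m[250:330,330:430]=df[250:330,330:430]
for v in range(270,322,2): u=np.flatnonzero(m[v]); print(v,(u.min(),u.max(),len(u)) if len(u) else None)
for x in (.406,.456):
  for y in (-.433,-.4546):
    print(x,y,[proj(d,[[x,y,z]])[0].round(1).tolist() for z in (0,.012,.02,.03)])
E
```

```text
270 (np.int64(365), np.int64(412), 28)
272 (np.int64(353), np.int64(412), 37)
274 (np.int64(353), np.int64(412), 32)
276 (np.int64(353), np.int64(407), 29)
278 (np.int64(354), np.int64(405), 18)
280 (np.int64(355), np.int64(406), 32)
282 (np.int64(357), np.int64(407), 42)
284 (np.int64(356), np.int64(407), 46)
286 (np.int64(356), np.int64(408), 45)
288 (np.int64(357), np.int64(407), 42)
290 (np.int64(358), np.int64(406), 44)
292 (np.int64(359), np.int64(407), 46)
294 (np.int64(360), np.int64(408), 49)
296 (np.int64(364), np.int64(406), 43)
298 (np.int64(364), np.int64(401), 38)
300 (np.int64(365), np.int64(404), 40)
302 (np.int64(367), np.int64(401), 23)
304 None
306 None
308 None
310 None
312 None
314 None
316 None
318 None
320 None
0.406 -0.433 [[365.0, 300.7], [365.5, 297.8], [365.8, 295.8], [366.2, 293.4]]
0.406 -0.4546 [[368.3, 308.2], [368.8, 305.3], [369.2, 303.3], [369.6, 300.8]]
0.456 -0.433 [[384.4, 295.9], [385.0, 292.9], [385.4, 291.0], [386.0, 288.5]]
0.456 -0.4546 [[387.9, 303.1], [388.6, 300.2], [389.0, 298.3], [389.6, 295.8]]
```

>>> {"name": "servo_tool", "arguments": {
  "deltas": [
    {"x": 0, "y": 0, "z": 0.001, "yaw": 0, "claw": 0},
    {"x": 0, "y": 0, "z": 0.001, "yaw": 0, "claw": 0},
    {"x": 0, "y": 0, "z": 0.001, "yaw": 0, "claw": 0}
  ]
}}

```text
time_s: 33.15
position: [0.4311, -0.4436, -0.027]
ee_rot: [0.752, 0.66, 0.0, 0.0]
contact_force: [-1.7, 2.8, 9.2]
grip_width: 0.0426
finger_force: 4.2
```

>>> {"name": "servo_tool", "arguments": {
  "deltas": [
    {"x": 0, "y": 0, "z": 0.001, "yaw": 0, "claw": 0},
    {"x": 0, "y": 0, "z": 0.001, "yaw": 0, "claw": 0}
  ]
}}

```text
time_s: 33.4
position: [0.4311, -0.4438, -0.0271]
ee_rot: [0.752, 0.66, -0.0, 0.0]
contact_force: [-6.4, 8.4, 24.8]
grip_width: 0.0429
finger_force: 11.9
```

>>> {"name": "servo_tool", "arguments": {
  "deltas": [
    {"x": 0, "y": 0, "z": 0.001, "yaw": 0, "claw": 0},
    {"x": 0, "y": 0, "z": 0.001, "yaw": 0, "claw": 0}
  ]
}}

```text
time_s: 33.65
position: [0.4312, -0.4439, -0.0273]
ee_rot: [0.752, 0.66, -0.0, 0.0]
contact_force: [-10.8, 15.6, 39.3]
grip_width: 0.0426
finger_force: 19.6
```

The tips touch the strip top at TCP z = −0.0265, so pushing height is about −0.034. I'll lift, retreat, lower and push again.

>>> {"name": "servo_tool", "arguments": {
  "deltas": [
    {"x": 0, "y": 0, "z": -0.012, "yaw": 0, "claw": 0},
    {"x": -0.014, "y": 0, "z": 0, "yaw": 0, "claw": 0},
    {"x": -0.014, "y": 0, "z": 0, "yaw": 0, "claw": 0},
    {"x": -0.012, "y": 0, "z": 0, "yaw": 0, "claw": 0},
    {"x": 0, "y": 0, "z": 0, "yaw": 0, "claw": 0}
  ]
}}

```text
time_s: 34.28
position: [0.4252, -0.4842, -0.0199]
ee_rot: [0.752, 0.659, 0.0, -0.0]
contact_force: [-0.5, 0.7, -0.2]
grip_width: 0.0424
finger_force: 0.0
```

```bash
python3 - <<'E'
from h import *
to([.4257,-.483,-.0335]); d=snap('side','d4'); strip_pose(d,(333,420,276,325),th=120); w=snap('wrist','d4w'); strip_pose(w,(0,640,0,300),th=120)
E
```

```text
t34.27 pos [ 0.4252 -0.4842 -0.0199] toolx ang 82.46 z [-0.     0.001 -1.   ] grip 0.0424 0.0 F [-0.5  0.7 -0.2] q [-1.05  0.31 -0.06  1.2   0.    0.65]
tool shift [0.0013 0.0003 0.0136]
strip c [ 388.2 -424.4] size 72.7 81.4 yaw -0.1284
strip c [ 433.3 -424.9] size 65.7 169.4 yaw -0.1272
```

>>> {"name": "servo_tool", "arguments": {
  "deltas": [
    {"x": 0, "y": 0, "z": 0.007, "yaw": 0, "claw": 0},
    {"x": 0, "y": 0, "z": 0.0066, "yaw": 0, "claw": 0},
    {"x": 0.005, "y": 0, "z": 0, "yaw": 0, "claw": 0},
    {"x": 0.005, "y": 0, "z": 0, "yaw": 0, "claw": 0},
    {"x": 0.004, "y": 0, "z": 0, "yaw": 0, "claw": 0},
    {"x": 0.004, "y": 0, "z": 0, "yaw": 0, "claw": 0},
    {"x": 0.004, "y": 0, "z": 0, "yaw": 0, "claw": 0},
    {"x": 0.004, "y": 0, "z": 0, "yaw": 0, "claw": 0}
  ]
}}

```text
time_s: 35.38
position: [0.4293, -0.4575, -0.0326]
ee_rot: [0.752, 0.659, -0.0, 0.0]
contact_force: [-0.3, -2.1, 0.9]
grip_width: 0.0426
finger_force: 0.9
```

```bash
python3 - <<'E'
from h import *
st(); w=snap('wrist','d5w'); strip_pose(w,(0,640,0,300),th=120)
E
```

```text
t35.38 pos [ 0.4293 -0.4575 -0.0326] toolx ang 82.52 z [ 0. -0. -1.] grip 0.0426 0.8739135776704643 F [-0.3 -2.1  0.9] q [-1.03  0.27 -0.14  1.17 -0.    0.68]
strip c [ 435.9 -405.6] size 51.0 169.4 yaw -0.1294
```

The strip is moving, with about 2 N of push. Continuing toward the fence.

>>> {"name": "servo_tool", "arguments": {
  "deltas": [
    {"x": 0.006, "y": 0, "z": 0, "yaw": 0, "claw": 0},
    {"x": 0.006, "y": 0, "z": 0, "yaw": 0, "claw": 0},
    {"x": 0.006, "y": 0, "z": 0, "yaw": 0, "claw": 0},
    {"x": 0.006, "y": 0, "z": 0, "yaw": 0, "claw": 0},
    {"x": 0.006, "y": 0, "z": 0, "yaw": 0, "claw": 0},
    {"x": 0.006, "y": 0, "z": 0, "yaw": 0, "claw": 0},
    {"x": 0.006, "y": 0, "z": 0, "yaw": 0, "claw": 0},
    {"x": 0.006, "y": 0, "z": 0, "yaw": 0, "claw": 0},
    {"x": 0.006, "y": 0, "z": 0, "yaw": 0, "claw": 0}
  ]
}}

```text
time_s: 36.55
position: [0.4362, -0.4035, -0.0328]
ee_rot: [0.752, 0.66, 0.0, -0.0]
contact_force: [-0.3, -2.5, 2.0]
grip_width: 0.0428
finger_force: 1.3
```

>>> {"name": "servo_tool", "arguments": {
  "deltas": [
    {"x": 0.003, "y": 0, "z": 0, "yaw": 0, "claw": 0},
    {"x": 0.003, "y": 0, "z": 0, "yaw": 0, "claw": 0},
    {"x": 0.003, "y": 0, "z": 0, "yaw": 0, "claw": 0}
  ]
}}

```text
time_s: 36.92
position: [0.4373, -0.3948, -0.0329]
ee_rot: [0.752, 0.66, 0.0, -0.0]
contact_force: [-0.3, -2.5, 1.6]
grip_width: 0.0427
finger_force: 1.1
```

>>> {"name": "servo_tool", "arguments": {
  "deltas": [
    {"x": 0.002, "y": 0, "z": 0, "yaw": 0, "claw": 0},
    {"x": 0.002, "y": 0, "z": 0, "yaw": 0, "claw": 0}
  ]
}}

```text
time_s: 37.17
position: [0.4379, -0.3909, -0.0329]
ee_rot: [0.752, 0.66, 0.0, -0.0]
contact_force: [-1.0, -1.8, 1.9]
grip_width: 0.0426
finger_force: 1.1
```

```bash
python3 - <<'E'
from h import *
st(); d=snap('side','e1')
g=cv2.cvtColor(d['img'],cv2.COLOR_RGB2GRAY)
for u in (335,345,355,365,385,395): print(u,g[238:300,u].tolist())
E
```

```text
t37.17 pos [ 0.4379 -0.3909 -0.0329] toolx ang 82.53 z [-0.  0. -1.] grip 0.0426 1.0792260750895366 F [-1.  -1.8  1.9] q [-0.95  0.15 -0.27  1.15  0.    0.75]
335 [14, 15, 16, 15, 11, 15, 6, 11, 13, 10, 11, 11, 12, 13, 16, 61, 158, 235, 247, 241, 177, 163, 164, 203, 243, 245, 244, 230, 210, 238, 245, 243, 237, 239, 231, 193, 162, 130, 111, 101, 74, 43, 32, 26, 20, 15, 9, 14, 15, 14, 13, 15, 14, 17, 13, 16, 13, 15, 13, 18, 8, 13]
345 [15, 14, 16, 12, 13, 14, 13, 14, 10, 14, 15, 10, 14, 20, 73, 174, 241, 247, 243, 178, 161, 166, 204, 243, 245, 245, 231, 211, 242, 247, 248, 247, 247, 246, 246, 229, 216, 241, 244, 244, 244, 245, 244, 223, 165, 152, 118, 42, 10, 11, 11, 15, 11, 13, 12, 13, 8, 13, 13, 9, 7, 14]
355 [10, 12, 12, 15, 12, 13, 16, 12, 15, 12, 17, 14, 24, 93, 189, 242, 242, 227, 169, 158, 155, 144, 112, 93, 94, 112, 117, 95, 89, 74, 62, 50, 49, 48, 50, 48, 50, 52, 58, 108, 205, 245, 232, 170, 137, 86, 28, 10, 17, 7, 11, 12, 12, 13, 13, 13, 11, 10, 13, 16, 14, 7]
365 [73, 72, 67, 60, 50, 48, 49, 48, 47, 47, 50, 49, 50, 50, 48, 51, 46, 46, 42, 47, 50, 49, 51, 49, 50, 48, 43, 40, 44, 48, 58, 62, 56, 55, 52, 49, 47, 52, 57, 73, 106, 131, 127, 111, 95, 88, 78, 68, 59, 43, 16, 9, 15, 11, 14, 13, 15, 11, 8, 14, 13, 11]
385 [178, 125, 59, 45, 49, 63, 111, 137, 93, 63, 67, 52, 47, 48, 48, 47, 46, 47, 48, 46, 46, 45, 45, 43, 45, 46, 44, 44, 44, 45, 46, 44, 47, 46, 43, 45, 57, 102, 137, 149, 149, 144, 133, 115, 92, 72, 48, 20, 14, 10, 14, 13, 12, 14, 12, 13, 12, 10, 13, 10, 13, 15]
395 [48, 44, 45, 46, 49, 46, 42, 42, 45, 79, 119, 151, 167, 132, 88, 68, 62, 61, 64, 65, 62, 59, 52, 35, 36, 38, 40, 39, 37, 38, 42, 43, 46, 46, 67, 122, 152, 146, 145, 134, 88, 28, 5, 6, 6, 8, 7, 9, 11, 10, 5, 14, 13, 10, 14, 15, 12, 16, 11, 13, 11, 13]
```

>>> {"name": "servo_tool", "arguments": {
  "deltas": [
    {"x": 0.0015, "y": 0, "z": 0, "yaw": 0, "claw": 0},
    {"x": 0.0015, "y": 0, "z": 0, "yaw": 0, "claw": 0}
  ]
}}

```text
time_s: 37.48
position: [0.4382, -0.388, -0.0329]
ee_rot: [0.752, 0.66, 0.0, -0.0]
contact_force: [0.1, -2.1, 0.9]
grip_width: 0.0427
finger_force: 0.9
```

>>> {"name": "servo_tool", "arguments": {
  "deltas": [
    {"x": 0.001, "y": 0, "z": 0, "yaw": 0, "claw": 0},
    {"x": 0.001, "y": 0, "z": 0, "yaw": 0, "claw": 0}
  ]
}}

```text
time_s: 37.72
position: [0.4383, -0.3865, -0.0328]
ee_rot: [0.752, 0.659, -0.0, 0.0]
contact_force: [-2.0, -6.4, -1.6]
grip_width: 0.0429
finger_force: 3.3
```

>>> {"name": "servo_tool", "arguments": {
  "deltas": [
    {"x": 0.001, "y": 0, "z": 0, "yaw": 0, "claw": 0},
    {"x": 0.001, "y": 0, "z": 0, "yaw": 0, "claw": 0}
  ]
}}

```text
time_s: 37.98
position: [0.4384, -0.3865, -0.0323]
ee_rot: [0.752, 0.659, -0.002, 0.001]
contact_force: [-4.0, -13.2, -1.6]
grip_width: 0.0428
finger_force: 6.8
```

Firmly against the face at 13 N and stalled. Backing straight off, then up for a check.

>>> {"name": "servo_tool", "arguments": {
  "deltas": [
    {"x": 0.001, "y": 0, "z": 0, "yaw": 0, "claw": 0},
    {"x": 0, "y": 0, "z": 0, "yaw": 0, "claw": 0},
    {"x": -0.005, "y": 0, "z": 0, "yaw": 0, "claw": 0},
    {"x": -0.01, "y": 0, "z": 0, "yaw": 0, "claw": 0},
    {"x": -0.02, "y": 0, "z": 0, "yaw": 0, "claw": 0},
    {"x": 0, "y": 0, "z": -0.04, "yaw": 0, "claw": 0},
    {"x": 0, "y": 0, "z": -0.05, "yaw": 0, "claw": 0},
    {"x": 0, "y": 0, "z": -0.05, "yaw": 0, "claw": 0},
    {"x": 0, "y": 0, "z": 0, "yaw": 0, "claw": 0}
  ]
}}

```text
time_s: 39.1
position: [0.436, -0.4202, 0.1119]
ee_rot: [0.752, 0.66, -0.0, 0.003]
contact_force: [-0.9, -0.8, -0.2]
grip_width: 0.0428
finger_force: 0.0
```

```bash
python3 - <<'E'
from h import *
st(); w=snap('wrist','e2')
yaw=-.131; t=np.array([np.cos(yaw),np.sin(yaw),0]); n=np.array([.1306,.9914,0]); c=np.array([.446,-.3125,0])
print('expected px fence ends top',proj(w,[c-.12*t+[0,0,.022],c+.12*t+[0,0,.022]]).round(0).tolist())
g=cv2.cvtColor(w['img'],cv2.COLOR_RGB2GRAY)
strip_pose(w,(0,640,0,300),th=120)
e=proj(w,[c-.033*n+[0,0,.012]])[0].round(0).astype(int); print(e)
for u in (e[0]-120,e[0]-60,e[0],e[0]+60,e[0]+120): print(u,max(0,e[1]-110),g[max(0,e[1]-110):e[1]+110:2,u].tolist())
E
```

```text
t39.10 pos [ 0.436  -0.4202  0.1119] toolx ang 82.54 z [ 0.004 -0.005 -1.   ] grip 0.0428 0.0 F [-0.9 -0.8 -0.2] q [-0.98  0.11 -0.04  1.41  0.    0.72]
expected px fence ends top [[153.0, 51.0], [474.0, 52.0]]
strip c [ 574.9 -417.2] size 263.6 365.2 yaw -0.1454
[314  96]
194 0 [40, 42, 42, 45, 43, 41, 47, 49, 162, 228, 232, 232, 233, 235, 235, 236, 236, 201, 230, 236, 237, 242, 229, 112, 104, 65, 57, 56, 55, 55, 57, 53, 59, 55, 55, 54, 58, 53, 57, 54, 53, 56, 55, 53, 57, 53, 52, 53, 48, 50, 51, 46, 50, 46, 49, 45, 49, 48, 46, 48, 44, 40, 44, 44, 45, 39, 38, 38, 36, 42, 35, 39, 34, 35, 28, 30, 26, 30, 31, 29, 28, 30, 23, 29, 28, 23, 26, 19, 15, 28, 24, 27, 14, 14, 16, 13, 12, 8, 14, 23, 14, 19, 10]
254 0 [51, 50, 55, 52, 56, 54, 57, 70, 212, 229, 229, 227, 228, 230, 230, 234, 234, 208, 230, 233, 237, 238, 216, 119, 224, 238, 236, 238, 238, 240, 242, 241, 239, 189, 235, 235, 240, 240, 238, 233, 209, 242, 241, 242, 245, 242, 242, 244, 245, 245, 245, 240, 234, 242, 240, 240, 241, 222, 196, 245, 243, 243, 242, 243, 244, 243, 240, 111, 63, 62, 60, 60, 60, 56, 59, 54, 52, 54, 50, 51, 45, 
[... 779 characters left out ...]
, 228, 231, 231, 230, 229, 231, 231, 232, 225, 218, 228, 224, 222, 226, 226, 185, 230, 231, 226, 228, 230, 232, 233, 230, 118, 57, 57, 53, 52, 52, 53, 52, 43, 44, 44, 46, 41, 33, 41, 37, 35, 35, 35, 36, 31, 30, 27, 25, 26, 27, 24, 26, 21, 28, 24, 24, 26, 30, 19, 24]
434 0 [36, 32, 29, 39, 36, 39, 40, 43, 72, 210, 218, 219, 215, 216, 213, 218, 218, 197, 206, 218, 221, 220, 220, 142, 98, 80, 51, 53, 52, 49, 54, 51, 53, 57, 53, 52, 55, 54, 48, 55, 50, 48, 52, 47, 49, 53, 46, 49, 50, 48, 48, 46, 48, 45, 46, 46, 49, 44, 43, 43, 43, 40, 40, 44, 39, 37, 37, 35, 39, 36, 35, 34, 33, 32, 31, 32, 27, 31, 26, 28, 26, 22, 27, 19, 23, 21, 18, 18, 19, 22, 18, 25, 16, 23, 24, 26, 24, 25, 24, 27, 24, 26, 27]
```

The strip is flush: at columns 254, 314 and 374 it starts at row 47, right after the fence top ends at row 45. There is no dark gap, its outer edge is level at row 134, and it lies well within the fence's ends. Handing in.

```bash
python3 -c "
from station import ctrl
print(ctrl.sign_off())"
```

```text
the job is handed in; nothing more can be done
None
```

The job is handed in. In the last wrist picture the large strip lies flat with its grooves up, flush and parallel along the fence face and within its ends. The handed-in call returned no verdict, I didn't re-measure the oil bottle or ring gauge at the end (no move went near them), and I viewed 11 pictures, one over the limit of 10.

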